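# Tray the oil sticks, set and wind the drying timer

### The job

Lay every long oil stick that is out on the table flat in the shallow drying tray, none on top of another. On the drying timer, roll the knurled thumbwheel back with a fingertip until it comes up against its zero stop, then roll it up exactly six clicks (six ribs, a quarter turn). When sticks and wheel are ready, wind the timer with two pulls of its sprung slide: each time pull it out to the 40 mm line (never beyond 50 mm), hold it there about a second, then let it go fully home.

Things in the scene. Friction and masses are not known exactly. Their poses are not given: they have to be found in the camera images.
- timer: drying timer, fixed: grey housing 120 (its x) x 80 (y) x 45 mm high. Origin on the table 40 mm behind its front face, +z up, +x away from the front face that has the slide (roughly away from the robot); housing spans x -40..+80, y -40..+40 mm. A black knurled thumbwheel stands out of its top at x = +35, y = 0; a 6 mm reading post 66 mm high at x = +35, y = +29
- wheel_top (a point): top of the thumbwheel at rest, 80 mm above the table, fixed in the timer's frame, same axes. Wheel: radius 32, width 16 mm, axle along the timer's y, 48 mm up. It is sprung: it gives down up to 8 mm, about 1.5 N at first plus 0.8 N a mm. Pressed 4 to 5 mm in, it rolls by friction with a tip dragged along the timer's x (32 mm of drag = 1 rad; lift and repeat)
- wheel (a joint): thumbwheel angle, rad: 0 = against the zero stop, grows as its top is dragged to timer +x; upper stop 3.14. One click = one of 24 ribs = 0.262 rad; no detent is felt, drag about 1 N at the rim, stays where left. The broad bright index rib points level to the slide's side at 0 and straight up beside the reading post at six clicks (1.571)
- slide_tab (a point): centre of the top of the slide's black upright tab, 56 mm above the table, axes as the timer; the tab is 14 mm (timer x) x 24 mm (timer y), from 10 to 56 mm high, 28 mm clear in front of the housing at home. It moves with the slide
- slide (a joint): how far the sprung slide is pulled out of the housing's front, m: 0 = home, travel 0.060, pulled along the timer's -x. The pull takes about 2.4 N at first and 7.2 N at 40 mm; let go, it runs home. The broad dark line across its bright blade reaches the housing's front face at 0.040
- dry_tray: shallow bright metal drying tray, open above, fixed: 160 (its x) x 194 (y) x 22 mm high outside, walls and floor 5 mm thick (inside 150 x 184 mm). Origin at the centre of its underside, on the table, +z up
- cream_mid (a point): middle of an oil stick (cream paint-crusted), loose, a lumpy rod 92 mm long and about 25 mm thick; point on its axis at half length, y along the stick (may be absent)
- stick_cream: the same stick: this origin lies on its surface, straight below the middle as first laid; y along the stick
- dark_mid (a point): middle of an oil stick (shortest, grey with a crust of paint), loose, a lumpy rod 79 mm long and about 21 mm thick; point on its axis at half length, y along the stick (may be absent)
- stick_dark: the same stick: this origin lies on its surface, straight below the middle as first laid; y along the stick
- grey_mid (a point): middle of an oil stick (long grey), loose, a lumpy rod 119 mm long and about 22 mm thick; point on its axis at half length, y along the stick (may be absent)
- stick_grey: the same stick: this origin lies on its surface, straight below the middle as first laid; y along the stick
- green_mid (a point): middle of an oil stick (longest, dark green), loose, a lumpy rod 127 mm long and about 21 mm thick; point on its axis at half length, y along the stick (may be absent)
- stick_green: the same stick: this origin lies on its surface, straight below the middle as first laid; y along the stick
- stub: torn stub of black oil stick, a lump 31 x 56 x 43 mm high; fixed bystander, not one of the sticks; origin at the centre of its underside
- eraser: pink eraser block 24 x 46 x 13 mm, fixed bystander at the front right of the table, near the tall clamp lamp on the right edge (keep the arm clear of its post); origin at the centre of its underside

How it is judged:
By the outcome, as a careful person would: the job done as asked, in the order asked, and still so for the second after the job is handed in, with the robot touching nothing.
Of stick_cream, stick_dark, stick_grey, stick_green only 2 to 4 are there at a start; the rules pass over those that are not, and their reading is None.
At some moment in a run one of stick_cream, stick_dark, stick_grey, stick_green may be knocked a few centimetres aside while the robot is not near it.
Once in a run the grip may slacken for a moment while it holds something.
It also fails if it takes over 210 s, if anything falls off the work surface, if the arm or the gripper's body presses on something with over 40 N, if the wrist force passes 120 N, or if a joint passes its speed limit or range.

### The arm

A 7-joint arm with a two-finger parallel gripper is mounted at the origin on a cart in front of the work surface, level with it; the furniture and walls round the work are solid. World frame = base frame: x ahead of the robot, y to its left, z up, the work surface at z = 0. Lengths are in m, angles in rad, forces in N, time in s.
With the tool pointing down it reaches from about 0.4 to 0.9 m from the base axis. Payload 5.5 kg.
Tool frame: the origin (TCP) lies between the finger pads; the fingertips stand 11 mm ahead of it and the grasp point (between the pads) lies 8 mm behind it; z points along the fingers, y is the line along which they close (so a half turn about z gives the same grasp; the last joint's range is limited). The gripper opens to 85 mm and grips with 20 to 120 N. Pads are 22 mm wide; open, the fingers measure 114 mm over their backs; the gripper's body (76 mm by 85 mm) begins 54 mm behind the grasp point. The pads swing forward as they close: fully open they stand 13 mm farther back than shut.
Start: joints at [-1.056, 0.501, -0.427, 1.55, 0.221, 1.138, -0.21], TCP at [0.162, 0.63, 0.217] pointing down, gripper open.
Joint ranges: [-2.88, 2.88], [-0.31, 2.03], [-1.54, 1.56], [0.2, 2.42], [-1.41, 4.55], [0.19, 2.02], [-2.57, 2.57]. Speed limits (rad/s): [2.57, 2.57, 3.14, 3.14, 3.14, 3.14, 3.14].

### API

Orientations are given as [roll, pitch, yaw] about the fixed x, y, z axes, in that order (R = Rz(yaw) Ry(pitch) Rx(roll)).
In Python, from bench import manip gives the robot as it stands.
- The arm moves only by the tool drive_tool, never from a script. Its argument "motion" is text: rows parted by semicolons, each of 6 numbers parted by spaces: the shift along the world's x, y, z each as a share of 300 mm, from -1 to 1, then the turn, a rotation vector about the world's x, y, z each as a share of pi rad, from -1 to 1. A call has exactly 5 rows; each row is the pose to reach, as a shift and turn from the pose commanded when the call began, turning the shorter way round; what a row does not reach only later rows make up. A row lasts 1/8 s, in which the tool goes at most 62.5 mm and 10.7 degrees, less where a joint would pass 70% of its speed; a pose out of reach is approached as far as the arm can. A call with a number of a shift or a turn outside -1 to 1 is refused whole. A call with a gripper value outside its range is refused whole. "gripper" is the opening, from -1 (shut) to 1 (fully open), set as the call begins (left out, the last holds). The fingers move at their own pace and stop on an object; "force" is the grip in N (left out, the last holds). Time passes only in rows, so rows that repeat a pose let the fingers close, or fill a call up. It gives the time, the measured TCP pose, the force, the opening and the grip force at its end, in the units of the state.
- manip.get_obs(): the state, without advancing time (a new reading comes with each control period).
- manip.grab_frame(name): name is "side" or "top"; returns the picture (384x512x3 uint8, blue, green, red); there is no depth.
- manip.camera_model(name): a dict with "mtx" (3x3 intrinsics, pixels), "xyz" and "orientation" of the camera in the world. Camera axes: x right, y down, z forward; pixel columns grow to the right and rows downward; lengths in m; the calibration is good to about 2 mm. A picture is of the moment at which its call begins. camera_model takes no time and is no camera call.
- manip.sign_off(): hands the job in; it is judged then, once.
The state is a dict: "clock": time; "joint_positions": joint angles; "qvel": joint speeds; "joint_efforts": joint torques, N m; "ee_pos": TCP position; "eef_rot": TCP orientation; "ft_force": force on the tool from outside, world axes, zero at the start; "torque": the same for the moment, N m; "opening": finger opening in m; "finger_force": force on a finger pad.
Only numpy, scipy, OpenCV 4.12 (cv2) and the standard library are available. Lean on these libraries where they do the work, as an engineer would, in place of code of your own. Each camera call takes 0.05 s, during which the arm holds its last target. There are 200 camera calls.

## Working session

There is one attempt and no reset: what is moved stays moved. The work goes in short steps, Python scripts to look and compute and a tool call to move; the robot and the scene stay as the last step left them, time stands still between calls to the robot, and variables do not carry over. Pictures are saved under pics/ and viewed, at most 14 in all, crops included, and the job is handed in when it is done.

Besides the shell and the picture viewer there is one more tool, called after "Request:" by a JSON object that holds its "api" and its "payload", one argument or row to a line. drive_tool: Moves the arm, as the interface text tells. Shift numbers are shares of 300 mm and turn numbers shares of pi rad, none past 1 either way. Its arguments: {"type":"object","properties":{"motion":{"type":"string"},"gripper":{"type":"number"},"force":{"type":"number"}},"required":["motion"]}

```bash
mkdir -p pics; python3 - <<'E'
from bench import manip
import cv2
for n in("side","top"):
    f=manip.grab_frame(n); cv2.imwrite(f"pics/{n}0.png",cv2.resize(f,(800,600),interpolation=cv2.INTER_CUBIC)); cv2.imwrite(f"pics/{n}0_raw.png",f)
    print(manip.camera_model(n))
print(manip.get_obs())
E
```

```text
{'mtx': array([[444.64867548,   0.        , 251.39488075],
       [  0.        , 444.64867548, 190.0190794 ],
       [  0.        ,   0.        ,   1.        ]]), 'xyz': array([-0.14146564, -1.23914509,  0.59057481]), 'orientation': array([-1.94669796, -0.01228374, -0.5726285 ])}
{'mtx': array([[422.28834447,   0.        , 257.90553299],
       [  0.        , 422.28834447, 192.46311191],
       [  0.        ,   0.        ,   1.        ]]), 'xyz': array([ 0.34839003, -0.18124562,  1.1813261 ]), 'orientation': array([-2.96045004,  0.02075741, -1.57181066])}
{'clock': 0.1, 'joint_positions': array([-1.05580586,  0.50176271, -0.42677765,  1.55132944,  0.22081216,
        1.13827758, -0.21030125]), 'qvel': array([ 0.00011359,  0.00022097, -0.00081983, -0.0036881 ,  0.00074106,
        0.00128981, -0.0007013 ]), 'joint_efforts': array([-1.09046447e-02, -5.70810843e+01, -5.83831474e+00, -2.81747228e+01,
        1.05410718e-02,  5.54804763e-03, -5.26809487e-06]), 'ee_pos': array([0.16183972, 0.6288765 , 0.21616169]), 'eef_rot': array([-3.13986759e+00, -4.52545819e-05,  2.88982497e+00]), 'ft_force': array([0.63019371, 0.05995119, 0.00921562]), 'torque': array([-0.02664531, -0.01769663, -0.01685911]), 'finger_force': 0.0, 'opening': 0.08540009306666066}
```

View pics/top0.png

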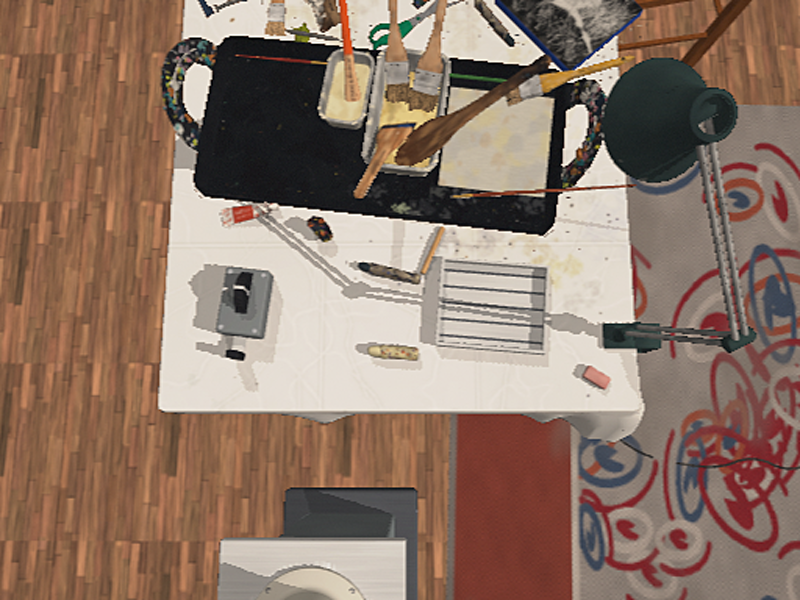

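View pics/side0.png

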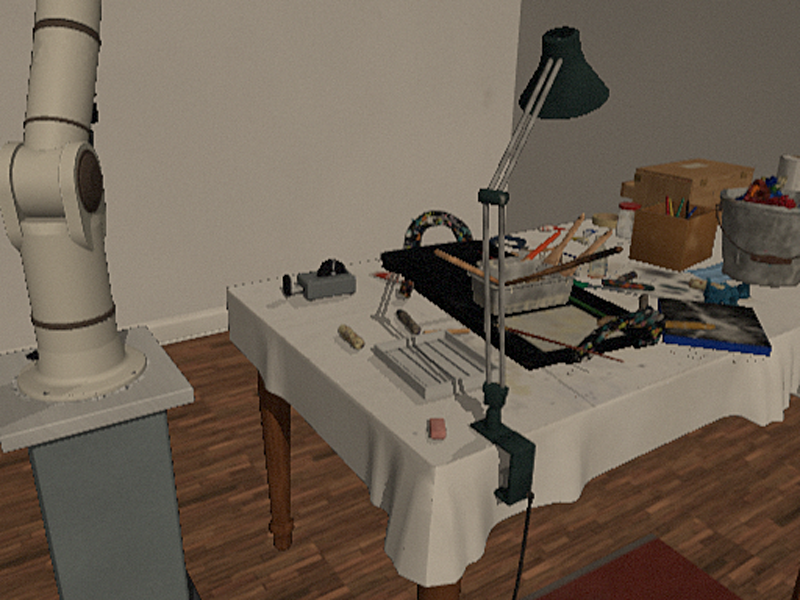

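The top view (800 px scale) shows the timer at about (245,302), its tab at (235,354), the tray at (492,307), the cream stick at (393,352) and a long dark stick at (390,271). The stub is at (318,228) and the eraser at (596,377). I'll zoom in to identify the dark stick and check for others.

```bash
cat > h.py <<'E'
import numpy as np, cv2
from bench import manip
from scipy.spatial.transform import Rotation as R
def ray(n,uv):
    c=manip.camera_model(n); d=np.linalg.inv(c['mtx'])@np.array([uv[0],uv[1],1.]); return np.array(c['xyz']),R.from_euler('xyz',c['orientation']).as_matrix()@d
def toz(n,uv,z):
    o,d=ray(n,uv); return o+d*(z-o[2])/d[2]
def proj(n,P):
    c=manip.camera_model(n); p=c['mtx']@(R.from_euler('xyz',c['orientation']).as_matrix().T@(np.array(P)-c['xyz'])); return p[:2]/p[2]
def rect(n,mask,z,roi,mn=20):
    x0,y0,x1,y1=roi; m=np.zeros(mask.shape,np.uint8); m[y0:y1,x0:x1]=mask[y0:y1,x0:x1]
    k,l,s,c=cv2.connectedComponentsWithStats(m)
    out=[]
    for i in range(1,k):
        if s[i,4]<mn: continue
        v,u=np.nonzero(l==i); P=np.array([toz(n,(a,b),z)[:2] for a,b in zip(u,v)]).astype(np.float32)
        out.append((s[i,4],c[i].round(1),cv2.minAreaRect(P)))
    return out
E
python3 - <<'E'
from h import *
f=cv2.imread('pics/top0_raw.png'); g=cv2.imread('pics/side0_raw.png')
a=cv2.resize(f[120:260,110:310],(800,560),interpolation=cv2.INTER_CUBIC)
cv2.imwrite('pics/c1.png',a)
b=cv2.resize(g[150:290,160:360],(800,560),interpolation=cv2.INTER_CUBIC)
cv2.imwrite('pics/c2.png',cv2.convertScaleAbs(b,alpha=1.6))
hsv=cv2.cvtColor(f,cv2.COLOR_BGR2HSV)
print('cream',rect('top',(hsv[...,1]>55).astype(np.uint8),.0125,(225,212,280,240)))
print('dark',rect('top',(hsv[...,2]<130).astype(np.uint8),.0105,(220,162,275,183)))
E
```

```text
cream [(np.int32(250), array([251.9, 224.9]), ((0.4708985388278961, -0.13786211609840393), (0.08946729451417923, 0.024114008992910385), 86.2541275024414))]
dark [(np.int32(213), array([245.6, 174. ]), ((0.6150912046432495, -0.12990136444568634), (0.11647428572177887, 0.021852536126971245), 75.31029510498047))]
```

View pics/c1.png

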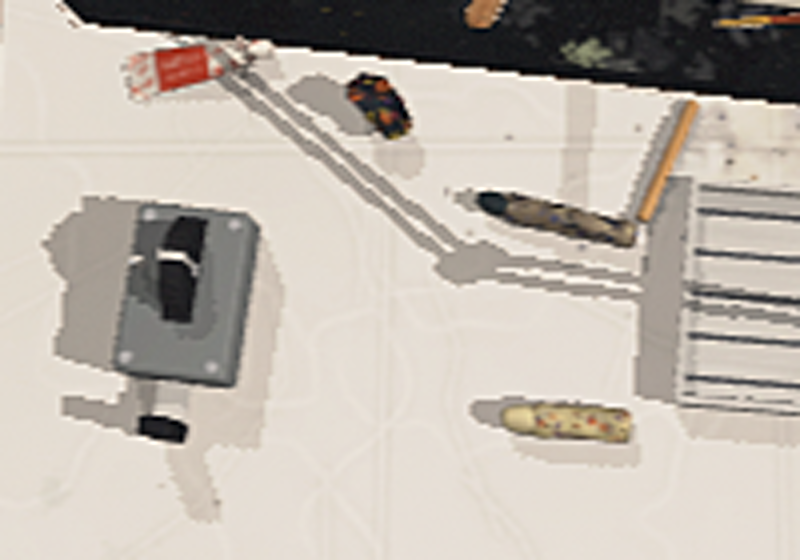

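View pics/c2.png

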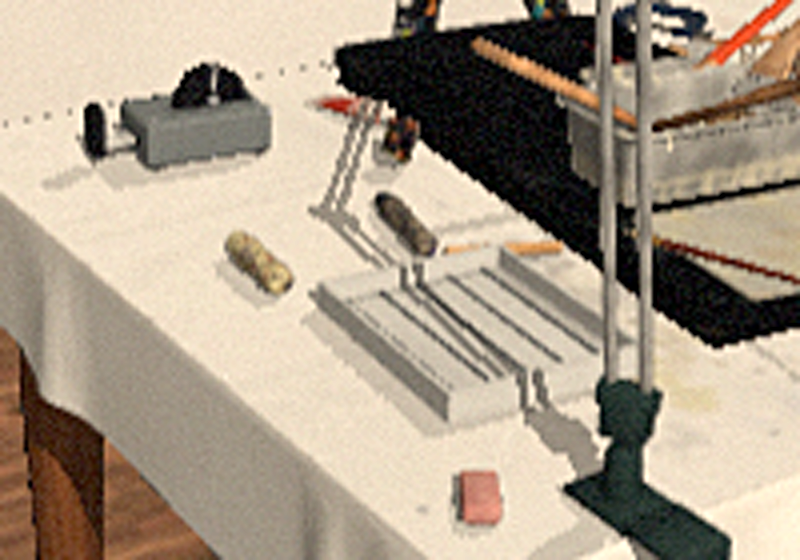

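Only two sticks are out: cream, about 92 mm, and long grey, about 119 mm, near crop (555,220). Next I'll measure the timer and the tray.

```bash
python3 - <<'E'
from h import *
f=cv2.imread('pics/top0_raw.png')
c=f[155:235,265:365]; a=cv2.resize(c,(800,640),interpolation=cv2.INTER_CUBIC)[:600]
cv2.imwrite('pics/c3.png',cv2.convertScaleAbs(a,alpha=1.8,beta=-180))
hsv=cv2.cvtColor(f,cv2.COLOR_BGR2HSV)
# housing top: bluish grey
b=f.astype(int); m=((b[...,0]-b[...,2]>3)&(hsv[...,2]<190)&(hsv[...,2]>60)).astype(np.uint8)
m=cv2.morphologyEx(m,cv2.MORPH_CLOSE,np.ones((9,9)))
print('housing',rect('top',m,.045,(130,162,185,220)))
d=(hsv[...,2]<60).astype(np.uint8)
print('dark',rect('top',d,.056,(130,165,185,235),10))
E
```

```text
housing []
dark [(np.int32(81), array([156.3, 178.7]), ((0.5941331386566162, 0.12042728811502457), (0.02696404792368412, 0.027873320505023003), 71.17987060546875)), (np.int32(125), array([153.6, 192.1]), ((0.5558997392654419, 0.1265050768852234), (0.025067239999771118, 0.041533853858709335), 89.7022476196289)), (np.int32(59), array([150. , 226.6]), ((0.46306490898132324, 0.13053858280181885), (0.030096091330051422, 0.013448936864733696), 89.81463623046875))]
```

View pics/c3.png

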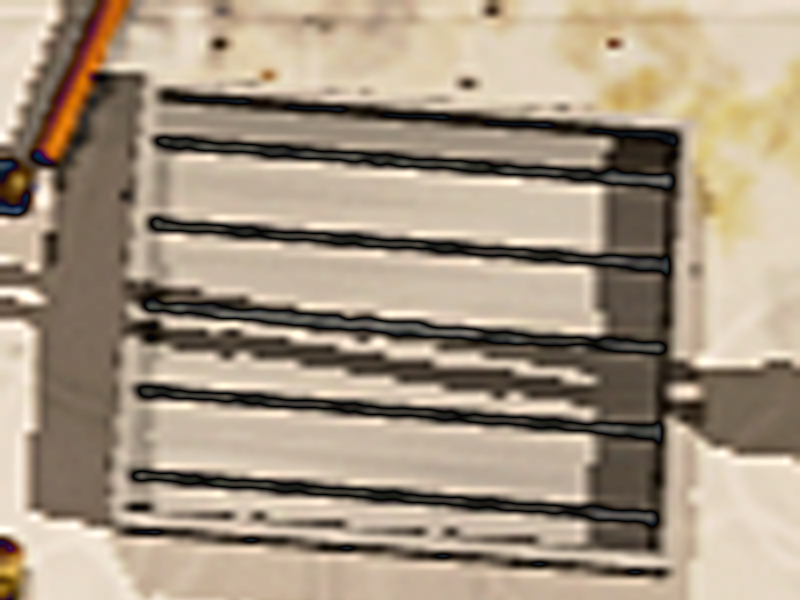

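```bash
python3 - <<'E'
from h import *
S=np.array([(148,215),(235,222),(212,367),(125,358)])/4+[110-.375,120-.375]
P=[toz('top',s,.045)[:2] for s in S]; print(np.round(P,4))
ax=(P[0]+P[1]-P[2]-P[3])/2; L=np.linalg.norm(ax); ax/=L; yaw=np.arctan2(ax[1],ax[0]); c=np.mean(P,0)
ay=(P[0]+P[3]-P[1]-P[2])/2
print('L',L,'W',np.linalg.norm(ay),'yaw',yaw, 'yaw2',np.arctan2(-ay[0],ay[1]))
print('ctr',c,'wheel',c+ax*.015,'tab',c-ax*.095)
T=np.array([(148,304),(662,348)])/8+[265-.44,155-.44]
Q=[toz('top',s,.006)[:2] for s in T]; print('tray mid',np.mean(Q,0),'len',np.linalg.norm(Q[0]-Q[1]),'yaw',np.arctan2(-(Q[0]-Q[1])[0],(Q[0]-Q[1])[1]))
for n,uv in (('tabtop',(155,425)),('tabR',(188,430)),('tabL',(140,417))): print(n,toz('top',(uv[0]/4+110,uv[1]/4+120),.056))
E
```

```text
[[0.6119 0.1509]
 [0.6066 0.0901]
 [0.5054 0.1021]
 [0.5118 0.162 ]]
L 0.10129107981749197 W 0.06068154031168791 yaw -0.11424675896362174 yaw2 -0.09698379731915302
ctr [0.55893196 0.12626992] wheel [0.57383417 0.12455995] tab [0.46455127 0.13709977]
tray mid [ 0.55481007 -0.31828564] len 0.18097917131002436 yaw -0.09175638723473256
tabtop [0.46374539 0.13514997 0.056     ]
tabR [0.4603157  0.11274103 0.056     ]
tabL [0.46916403 0.14553282 0.056     ]
```

Request:
{"api": "drive_tool", "payload": {
  "motion": "0.1 -0.169 0 0 0 -0.04; 0.2 -0.338 0 0 0 -0.08; 0.3 -0.506 0 0 0 -0.12; 0.4 -0.675 0 0 0 -0.16; 0.503 -0.843 0 0 0 -0.167",
  "gripper": 0.2,
  "force": 40
}}

```text
clock: 0.72
ee_pos: [0.3134, 0.3746, 0.2169]
eef_rot: [-3.141, 0.0, 2.363]
ft_force: [0.4, 0.0, 0.4]
opening: 0.0515
finger_force: 0.0
```

Request:
{"api": "drive_tool", "payload": {
  "motion": "0.1 -0.169 0 0 0 -0.04; 0.2 -0.338 0 0 0 -0.08; 0.3 -0.506 0 0 0 -0.12; 0.4 -0.675 0 0 0 -0.16; 0.503 -0.843 0 0 0 -0.167"
}}

```text
clock: 1.35
ee_pos: [0.4642, 0.122, 0.2171]
eef_rot: [3.142, -0.0, 1.839]
ft_force: [1.5, 0.2, -0.3]
opening: 0.0514
finger_force: 0.0
```

Request:
{"api": "drive_tool", "payload": {
  "motion": "0.1 -0.169 0 0 0 -0.04; 0.2 -0.338 0 0 0 -0.08; 0.3 -0.506 0 0 0 -0.12; 0.4 -0.675 0 0 0 -0.16; 0.503 -0.843 0 0 0 -0.167"
}}

```text
clock: 1.98
ee_pos: [0.6152, -0.1305, 0.2167]
eef_rot: [-3.141, -0.0, 1.315]
ft_force: [1.9, 0.6, 1.0]
opening: 0.0514
finger_force: 0.0
```

Request:
{"api": "drive_tool", "payload": {
  "motion": "0 0 -0.18 0 0 0; 0 0 -0.36 0 0 0; 0 0 -0.5 0 0 0; 0 0 -0.6 0 0 0; 0 0 -0.675 0 0 0"
}}

```text
clock: 2.6
ee_pos: [0.6132, -0.1288, 0.0123]
eef_rot: [-3.139, 0.0, 1.316]
ft_force: [-0.2, -0.3, 1.0]
opening: 0.0514
finger_force: 0.0
```

Request:
{"api": "drive_tool", "payload": {
  "motion": "0 0 0 0 0 0; 0 0 0 0 0 0; 0 0 0 0 0 0; 0 0 0 0 0 0; 0 0 0 0 0 0",
  "gripper": -1
}}

```text
clock: 3.22
ee_pos: [0.615, -0.1292, 0.0153]
eef_rot: [3.141, -0.0, 1.316]
ft_force: [-0.3, 0.1, 0.3]
opening: -0.0
finger_force: 0.0
```

Request:
{"api": "drive_tool", "payload": {
  "motion": "0 0 0 0 0 0; 0 0 0 0 0 0; 0 0 0.1 0 0 0; 0 0 0.2 0 0 0; 0 0 0.3 0 0 0"
}}

```text
clock: 3.85
ee_pos: [0.6144, -0.1292, 0.1054]
eef_rot: [-3.141, 0.0, 1.316]
ft_force: [-0.4, 1.1, -0.7]
opening: 0.0006
finger_force: 0.0
```

```bash
python3 - <<'E'
from h import *
fs=[manip.grab_frame("top")[130:260,110:380],manip.grab_frame("side")[150:280,110:380]]
cv2.imwrite('pics/d1.png',cv2.resize(np.vstack(fs),None,fx=2.2,fy=2.2,interpolation=cv2.INTER_CUBIC))
E
```

```text
(no output)
```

View pics/d1.png

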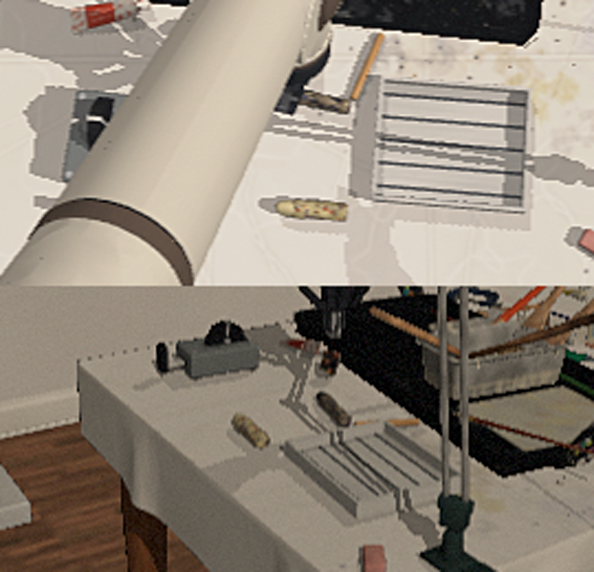

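The grasp missed and the stick has not moved. I'll compare the two views.

```bash
python3 - <<'E'
from h import *
for P in ((.615,-.13,.0105),(.614,-.129,.094)):
  for n in('top','side'):
    p=proj(n,P); print(P,n,p.round(1), ((p-[110,130 if n=='top' else 150])*2.2+[0,0 if n=='top' else 286]).round())
g=cv2.imread('pics/side0_raw.png'); h=cv2.cvtColor(g,cv2.COLOR_BGR2HSV)
m=(h[...,2]<85).astype(np.uint8)
print(rect('side',m,.0105,(248,193,275,218)))
m=(h[...,1]>70).astype(np.uint8); print(rect('side',m,.0125,(212,203,236,226)))
E
```

```text
(0.615, -0.13, 0.0105) top [248.3 174.5] [304.  98.]
(0.615, -0.13, 0.0105) side [259.8 204.4] [330. 406.]
(0.614, -0.129, 0.094) top [246.6 167.9] [301.  83.]
(0.614, -0.129, 0.094) side [259.9 180.5] [330. 353.]
[(np.int32(112), array([260.4, 205.7]), ((0.6110758781433105, -0.13605427742004395), (0.12811775505542755, 0.027340564876794815), 77.81721496582031))]
[(np.int32(128), array([224.4, 215.2]), ((0.4713294804096222, -0.145760640501976), (0.11600209027528763, 0.028295209631323814), 82.43064880371094))]
```

```bash
python3 - <<'E'
from h import *
a=manip.grab_frame("top")[140:200,220:300];b=manip.grab_frame("side")[140:220,210:310]
o=np.hstack([cv2.resize(x,(400,400),interpolation=cv2.INTER_CUBIC) for x in(a,b)])
cv2.imwrite('pics/d2.png',cv2.convertScaleAbs(o,alpha=1.5))
print(manip.get_obs()['ee_pos'])
E
```

```text
[ 0.6149507  -0.12918421  0.10510269]
```

View pics/d2.png

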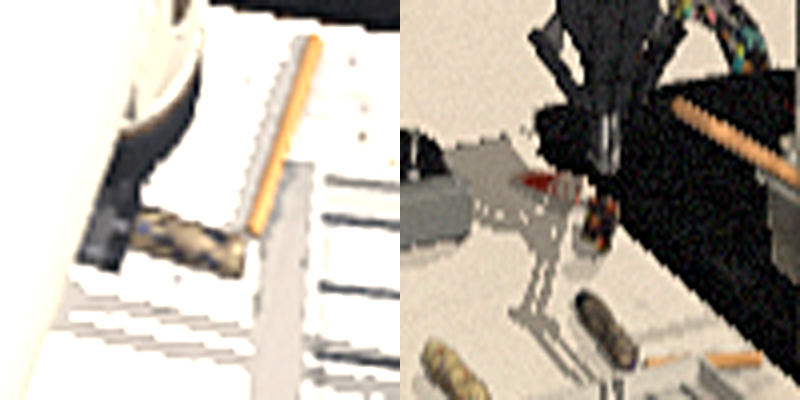

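```bash
python3 - <<'E'
from h import *
g=manip.grab_frame('side'); h=cv2.cvtColor(g,cv2.COLOR_BGR2HSV)
print(rect('side',(h[...,2]<85).astype(np.uint8),.0105,(248,193,275,222)))
f=manip.grab_frame('top'); cv2.imwrite('pics/top1_raw.png',f)
f0=cv2.imread('pics/top0_raw.png')
for n,i in(('0',f0),('1',f)):
    h=cv2.cvtColor(i,cv2.COLOR_BGR2HSV); m=(h[...,2]<150).astype(np.uint8)
    v,u=np.nonzero(m[165:185,250:272]); print(n,len(u),u.mean()+250,v.mean()+165,u.max()+250,v.max()+165)
E
```

```text
[(np.int32(111), array([260.5, 205.8]), ((0.6108506917953491, -0.13709720969200134), (0.12804369628429413, 0.027340564876794815), 77.81721496582031))]
0 141 259.58156028368796 176.18439716312056 271 184
1 153 259.5686274509804 175.81045751633988 271 184
```

Request:
{"api": "drive_tool", "payload": {
  "motion": "0 -0.01 0 0 0 0; 0 -0.01 0 0 0 0; 0 -0.01 0 0 0 0; 0 -0.01 0 0 0 0; 0 -0.01 0 0 0 0",
  "gripper": 0.2
}}

```text
clock: 4.78
ee_pos: [0.6146, -0.1321, 0.1046]
eef_rot: [3.142, -0.0, 1.316]
ft_force: [0.2, 1.3, -0.2]
opening: 0.0514
finger_force: 0.0
```

Request:
{"api": "drive_tool", "payload": {
  "motion": "0 0 -0.1 0 0 0; 0 0 -0.2 0 0 0; 0 0 -0.305 0 0 0; 0 0 -0.305 0 0 0; 0 0 -0.305 0 0 0"
}}

```text
clock: 5.4
ee_pos: [0.6154, -0.1325, 0.0141]
eef_rot: [3.14, -0.0, 1.316]
ft_force: [0.2, -0.4, 0.7]
opening: 0.0512
finger_force: 0.0
```

Request:
{"api": "drive_tool", "payload": {
  "motion": "0 0 0 0 0 0; 0 0 0 0 0 0; 0 0 0 0 0 0; 0 0 0 0 0 0; 0 0 0 0 0 0",
  "gripper": -0.5
}}

```text
clock: 6.02
ee_pos: [0.6146, -0.1322, 0.0131]
eef_rot: [3.142, -0.0, 1.316]
ft_force: [-0.0, 0.4, -0.0]
opening: 0.021
finger_force: 0.0
```

```bash
python3 - <<'E'
from h import *
a=manip.grab_frame("top")[140:200,220:300];b=manip.grab_frame("side")[140:220,210:310]
o=np.hstack([cv2.resize(x,(400,400),interpolation=cv2.INTER_CUBIC) for x in(a,b)])
cv2.imwrite('pics/d3.png',cv2.convertScaleAbs(o,alpha=1.5))
E
```

```text
(no output)
```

View pics/d3.png

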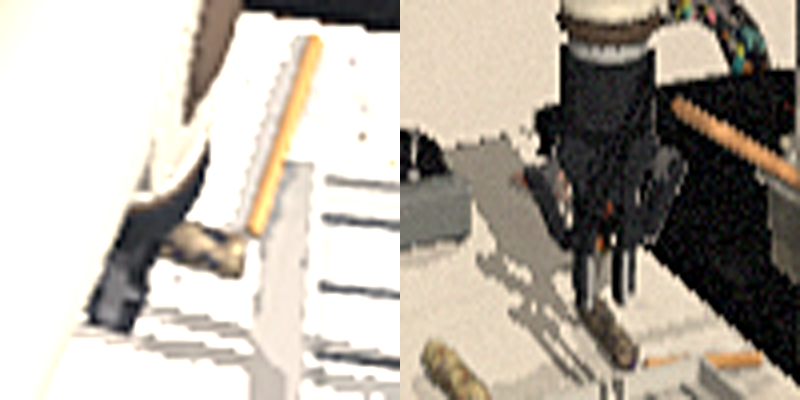

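The fingertips look about 19 mm higher, or farther away, than the pose says. I'll lower slowly with the gripper open and watch the force.

Request:
{"api": "drive_tool", "payload": {
  "motion": "0 0 0 0 0 0; 0 0 0 0 0 0; 0 0 -0.005 0 0 0; 0 0 -0.01 0 0 0; 0 0 -0.015 0 0 0",
  "gripper": 0.2
}}

```text
clock: 6.75
ee_pos: [0.6145, -0.1322, 0.0084]
eef_rot: [-3.141, 0.0, 1.316]
ft_force: [-0.2, 1.2, -0.4]
opening: 0.0511
finger_force: 0.0
```

```bash
python3 - <<'E'
from h import *
g=manip.grab_frame("side"); cv2.imwrite('pics/s5.png',g)
o=manip.get_obs(); print(o['ee_pos'],o['ft_force'],o['eef_rot'])
for z in(0,.02):print(proj('side',o['ee_pos']*[1,1,0]+[0,0,z]))
v=cv2.cvtColor(g,cv2.COLOR_BGR2GRAY)
print(v[190:216,246:278])
E
```

```text
[ 0.61439899 -0.13218951  0.00821514] [ 0.41158115 -0.64335994 -1.30173143] [-3.14118409e+00  5.50402961e-05  1.31592599e+00]
[259.97459768 207.58177293]
[260.09288588 201.98935263]
[[ 19  28  31   4  14   7  27  22  58  94  84  85  83  59  28  38  69  91
   89 150 153  71   0  15  70  53  17   0   0  19   0   3]
 [ 68  78  85   0  14  20  24  19  62  76  73 106  67 104  97  73  93  93
   91 131 159  53   3  29 110  86  25  98   0   0   1   0]
 [ 99 102 102   0   9  15  22  52  50  72  71 111 105 135 126 119  83  93
   92  94 137  29   0  22 106  98  29 136 111   3   1   2]
 [ 88  98  97   1  20  15  39  64  59  70  71  68 106 110 145 156 124  86
   91  95  93  34   0  23 107  99  25 131 159 111 113   6]
 [ 91  94  92   0  14  15  43 105  65  71  68  65  64  81 131 132 127  92
   92  97  98  39   1  26 109  85  24 124 154 155 157 104]
 [ 87  95 135   0   9  15  49 136  70 107  63  67  78  92  84  91  88  94
   91  98 100  25   0  24 107  65  32 144 152 150 146 152]
 [ 87 100 170   0  13  18  52 105  78 148 124 119 126  87  87  88  92  90
   90  93  96  20   0  38 123  65  36 162 152 
[... 1840 characters left out ...]
6 159 152 149 149 149 150 149 134]
 [135 107  83  90 130 155 121  71 114 132 133 124 119 123 100  63  55  29
   45  83  88  75  50  91 158 129 130 135 136 131 131 114]
 [120 127 107  84  85 132 156 123  86 106 105 132 128 129 131 106  66  40
   32  75  80  63  35 104 127  75 113 117 123 115 121 124]
 [121 122 123 121  82  90 132 131 113  57  65 111 135 125 132 134 101  57
   52  39  45  32  61 135 109  97 129 129 129 128 132 137]
 [120 120 136 153 118  81  72  82 110 104  65  66 110 134 129 127 129  99
  110 101  95  96 110 140 136 134 132 133 139 134 140 134]
 [142 135 138 142 136 105  95  61  80 109 105  62  76 104 121 131 131  98
  111 111 138 138 139 136 138 137 137 134 142 140 138 137]]
```

Request:
{"api": "drive_tool", "payload": {
  "motion": "0 0 -0.005 0 0 0; 0 0 -0.01 0 0 0; 0 0 -0.015 0 0 0; 0 0 -0.02 0 0 0; 0 0 -0.02 0 0 0"
}}

```text
clock: 7.42
ee_pos: [0.6145, -0.1322, 0.0024]
eef_rot: [-3.141, -0.0, 1.316]
ft_force: [0.2, -0.1, 0.3]
opening: 0.0512
finger_force: 0.0
```

Request:
{"api": "drive_tool", "payload": {
  "motion": "0 0 -0.005 0 0 0; 0 0 -0.01 0 0 0; 0 0 -0.015 0 0 0; 0 0 -0.02 0 0 0; 0 0 -0.02 0 0 0"
}}

```text
clock: 8.05
ee_pos: [0.6145, -0.1321, -0.0036]
eef_rot: [-3.141, -0.0, 1.316]
ft_force: [0.1, 0.3, -0.1]
opening: 0.0512
finger_force: 0.0
```

```bash
python3 - <<'E'
from h import *
g=manip.grab_frame("side"); cv2.imwrite('pics/s6.png',g)
cv2.imwrite('pics/d4.png',cv2.convertScaleAbs(cv2.resize(g[150:225,210:310],(800,600),interpolation=cv2.INTER_CUBIC),alpha=1.6))
E
```

```text
(no output)
```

View pics/d4.png

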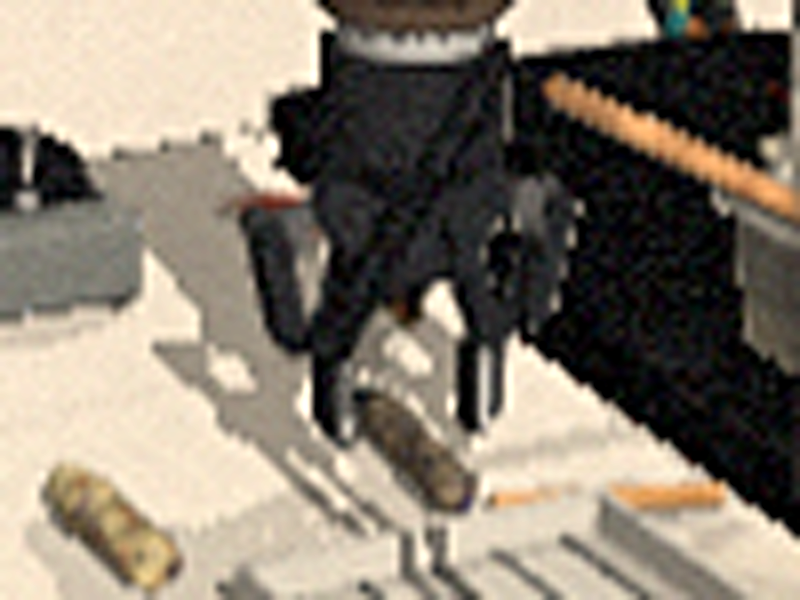

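Pixels agree that the true tips sit about 20 mm above nominal. The tips, at about (335,440) and (475,430), now straddle the stick. I'll go 6 mm lower and close.

Request:
{"api": "drive_tool", "payload": {
  "motion": "0 0 -0.005 0 0 0; 0 0 -0.01 0 0 0; 0 0 -0.015 0 0 0; 0 0 -0.02 0 0 0; 0 0 -0.02 0 0 0"
}}

```text
clock: 8.72
ee_pos: [0.6144, -0.1322, -0.0096]
eef_rot: [-3.141, -0.0, 1.316]
ft_force: [0.1, -0.3, 0.1]
opening: 0.051
finger_force: 0.0
```

Request:
{"api": "drive_tool", "payload": {
  "motion": "0 0 0 0 0 0; 0 0 0 0 0 0; 0 0 0 0 0 0; 0 0 0 0 0 0; 0 0 0 0 0 0",
  "gripper": -1
}}

```text
clock: 9.35
ee_pos: [0.6149, -0.1322, -0.0091]
eef_rot: [3.141, -0.0, 1.316]
ft_force: [0.1, 0.1, 2.7]
opening: 0.0197
finger_force: 39.5
```

Request:
{"api": "drive_tool", "payload": {
  "motion": "0 0 0.1 0 0 0; 0 0 0.2 0 0 0; 0 0 0.3 0 0 0; 0 0 0.3 0 0 0; 0 0 0.3 0 0 0"
}}

```text
clock: 9.98
ee_pos: [0.6139, -0.1319, 0.0798]
eef_rot: [-3.14, -0.0, 1.316]
ft_force: [-0.0, -0.1, -1.5]
opening: 0.0199
finger_force: 39.3
```

Request:
{"api": "drive_tool", "payload": {
  "motion": "-0.02 -0.13 0 0 0 0.01; -0.04 -0.26 0 0 0 0.02; -0.06 -0.39 0 0 0 0.03; -0.08 -0.52 0 0 0 0.04; -0.1 -0.63 0 0 0 0.052"
}}

```text
clock: 10.6
ee_pos: [0.5829, -0.3224, 0.0785]
eef_rot: [-3.139, -0.001, 1.48]
ft_force: [-0.3, -0.6, -0.9]
opening: 0.02
finger_force: 39.3
```

Request:
{"api": "drive_tool", "payload": {
  "motion": "0 0 -0.05 0 0 0; 0 0 -0.1 0 0 0; 0 0 -0.1 0 0 0; 0 0 -0.1 0 0 0; 0 0 -0.1 0 0 0"
}}

```text
clock: 11.22
ee_pos: [0.5854, -0.3206, 0.0512]
eef_rot: [3.141, 0.0, 1.48]
ft_force: [-0.4, 0.0, -0.3]
opening: 0.02
finger_force: 39.3
```

```bash
python3 - <<'E'
from h import *
a=manip.grab_frame("top")[140:260,220:380];b=manip.grab_frame("side")[160:280,210:370]
o=np.hstack([cv2.resize(x,(400,300),interpolation=cv2.INTER_CUBIC) for x in(a,b)])
cv2.imwrite('pics/d5.png',cv2.convertScaleAbs(o,alpha=1.3))
E
```

```text
(no output)
```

View pics/d5.png

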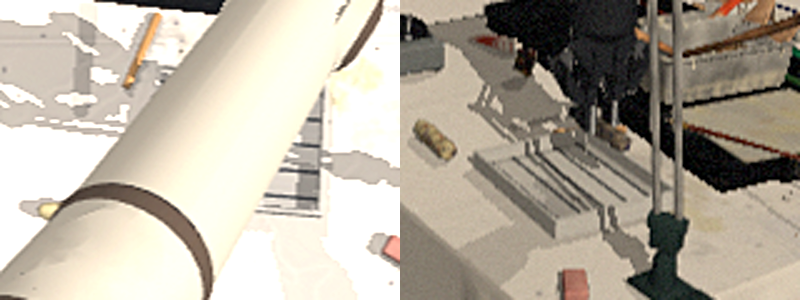

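```bash
python3 - <<'E'
from h import *
for P in ((.585,-.321,.072),(.580,-.38,.072),(.59,-.261,.072),(.5,-.28,.022),(.61,-.27,.022)):
    p=proj('side',P); print(P,((p-[210,160])*2.5+[400,0]).round())
E
```

```text
(0.585, -0.321, 0.072) [597. 124.]
(0.58, -0.38, 0.072) [625. 143.]
(0.59, -0.261, 0.072) [569. 105.]
(0.5, -0.28, 0.022) [514. 167.]
(0.61, -0.27, 0.022) [586. 142.]
```

The stick is where projection predicts, so only the z reading is biased. I'll lower and release.

Request:
{"api": "drive_tool", "payload": {
  "motion": "0 0 -0.05 0 0 0; 0 0 -0.1 0 0 0; 0 0 -0.14 0 0 0; 0 0 -0.165 0 0 0; 0 0 -0.18 0 0 0"
}}

```text
clock: 11.95
ee_pos: [0.5843, -0.3211, -0.0042]
eef_rot: [-3.141, -0.0, 1.479]
ft_force: [-0.8, 0.9, 11.2]
opening: 0.0199
finger_force: 41.1
```

Request:
{"api": "drive_tool", "payload": {
  "motion": "0 0 0 0 0 0; 0 0 0 0 0 0; 0 0 0 0 0 0; 0 0 0 0 0 0; 0 0 0 0 0 0",
  "gripper": -0.05
}}

```text
clock: 12.58
ee_pos: [0.5847, -0.3212, -0.0032]
eef_rot: [3.141, 0.0, 1.479]
ft_force: [0.0, 0.2, 0.1]
opening: 0.0409
finger_force: 0.0
```

Request:
{"api": "drive_tool", "payload": {
  "motion": "0 0 0.1 0 0 0; 0 0 0.2 0 0 0; 0 0 0.4 0 0 0; 0 0 0.55 0 0 0; 0 0 0.6 0 0 0"
}}

```text
clock: 13.2
ee_pos: [0.5864, -0.3223, 0.1807]
eef_rot: [3.136, 0.002, 1.479]
ft_force: [0.1, -0.7, -0.6]
opening: 0.0408
finger_force: 0.0
```

Request:
{"api": "drive_tool", "payload": {
  "motion": "-0.1 0.2 0 0 0 0; -0.2 0.4 0 0 0 0; -0.3 0.55 0 0 0 0; -0.38 0.61 0 0 0 0; -0.38 0.61 0 0 0 0"
}}

```text
clock: 13.82
ee_pos: [0.4683, -0.136, 0.1758]
eef_rot: [-3.139, -0.001, 1.482]
ft_force: [0.5, -1.4, -0.2]
opening: 0.0406
finger_force: 0.0
```

```bash
python3 - <<'E'
from h import *
f=manip.grab_frame('top'); cv2.imwrite('pics/top2_raw.png',f)
g=manip.grab_frame('side'); cv2.imwrite('pics/side2_raw.png',g); h=cv2.cvtColor(g,cv2.COLOR_BGR2HSV)
print('cream',rect('side',(h[...,1]>70).astype(np.uint8),.0125,(205,195,240,235)))
print('cream0',rect('side',(cv2.cvtColor(cv2.imread('pics/side0_raw.png'),cv2.COLOR_BGR2HSV)[...,1]>70).astype(np.uint8),.0125,(205,195,240,235)))
o=np.hstack([cv2.resize(x,(400,300),interpolation=cv2.INTER_CUBIC) for x in(f[140:260,220:380],g[160:280,210:370])])
cv2.imwrite('pics/d6.png',cv2.convertScaleAbs(o,alpha=1.3))
E
```

```text
cream [(np.int32(129), array([223.7, 215.4]), ((0.4694145619869232, -0.14475680887699127), (0.11678861826658249, 0.03011125512421131), 85.26871490478516))]
cream0 [(np.int32(128), array([224.4, 215.2]), ((0.4713294804096222, -0.145760640501976), (0.11600209027528763, 0.028295209631323814), 82.43064880371094))]
```

View pics/d6.png

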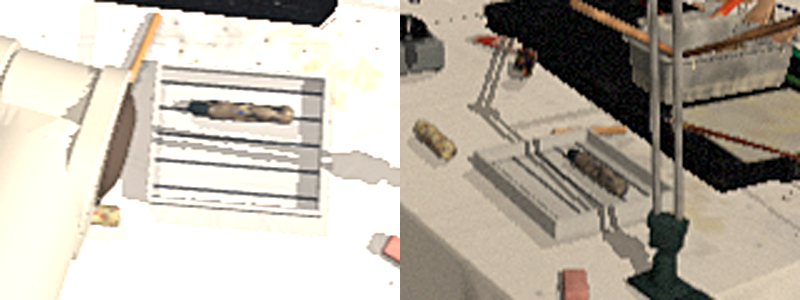

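Grey lies in the tray at left-crop (240,110). Cream has not moved, so it's next.

Request:
{"api": "drive_tool", "payload": {
  "motion": "0 0 -0.15 0 0 0; 0 0 -0.3 0 0 0; 0 0 -0.45 0 0 0; 0 0 -0.55 0 0 0; 0 0 -0.58 0 0 0",
  "gripper": 0.25
}}

```text
clock: 14.55
ee_pos: [0.4695, -0.139, 0.0003]
eef_rot: [-3.138, 0.0, 1.478]
ft_force: [0.1, -0.0, -0.1]
opening: 0.0535
finger_force: 0.0
```

Request:
{"api": "drive_tool", "payload": {
  "motion": "0 0 -0.01 0 0 0; 0 0 -0.02 0 0 0; 0 0 -0.03 0 0 0; 0 0 -0.035 0 0 0; 0 0 -0.035 0 0 0"
}}

```text
clock: 15.18
ee_pos: [0.4708, -0.1382, -0.0076]
eef_rot: [3.141, -0.0, 1.479]
ft_force: [0.6, -0.1, -0.2]
opening: 0.0538
finger_force: 0.0
```

Request:
{"api": "drive_tool", "payload": {
  "motion": "0 0 0 0 0 0; 0 0 0 0 0 0; 0 0 0 0 0 0; 0 0 0 0 0 0; 0 0 0 0 0 0",
  "gripper": -1
}}

```text
clock: 15.8
ee_pos: [0.4707, -0.1382, -0.0076]
eef_rot: [3.141, -0.0, 1.479]
ft_force: [-2.6, -0.1, 5.5]
opening: 0.0235
finger_force: 39.3
```

Request:
{"api": "drive_tool", "payload": {
  "motion": "0 0 0.1 0 0 0; 0 0 0.2 0 0 0; 0 0 0.3 0 0 0; 0 0 0.3 0 0 0; 0 0 0.3 0 0 0"
}}

```text
clock: 16.42
ee_pos: [0.4701, -0.138, 0.0815]
eef_rot: [-3.141, -0.0, 1.479]
ft_force: [-0.0, -0.4, -0.6]
opening: 0.0236
finger_force: 39.7
```

Request:
{"api": "drive_tool", "payload": {
  "motion": "0.04 -0.13 0 0 0 0; 0.08 -0.26 0 0 0 0; 0.12 -0.39 0 0 0 0; 0.16 -0.52 0 0 0 0; 0.18 -0.59 0 0 0 0"
}}

```text
clock: 17.05
ee_pos: [0.5235, -0.3175, 0.0801]
eef_rot: [-3.139, 0.0, 1.477]
ft_force: [-0.7, 0.8, -1.1]
opening: 0.0232
finger_force: 39.7
```

Request:
{"api": "drive_tool", "payload": {
  "motion": "0 0 -0.05 0 0 0; 0 0 -0.12 0 0 0; 0 0 -0.2 0 0 0; 0 0 -0.25 0 0 0; 0 0 -0.278 0 0 0"
}}

```text
clock: 17.68
ee_pos: [0.5236, -0.3134, -0.0029]
eef_rot: [-3.139, -0.002, 1.48]
ft_force: [-8.6, 6.3, 40.4]
opening: 0.0236
finger_force: 44.1
```

Request:
{"api": "drive_tool", "payload": {
  "motion": "0 0 0 0 0 0; 0 0 0 0 0 0; 0 0 0 0 0 0; 0 0 0 0 0 0; 0 0 0 0 0 0",
  "gripper": 0
}}

```text
clock: 18.3
ee_pos: [0.5247, -0.3152, -0.0011]
eef_rot: [3.141, 0.0, 1.479]
ft_force: [-0.2, 0.2, 0.0]
opening: 0.0428
finger_force: 0.0
```

Request:
{"api": "drive_tool", "payload": {
  "motion": "0 0 0.1 0 0 0; 0 0 0.2 0 0 0; 0 0 0.4 0 0 0; 0 0 0.55 0 0 0; 0 0 0.6 0 0 0"
}}

```text
clock: 18.92
ee_pos: [0.5263, -0.3163, 0.1825]
eef_rot: [3.136, 0.002, 1.479]
ft_force: [0.6, -0.7, -1.0]
opening: 0.0426
finger_force: 0.0
```

Request:
{"api": "drive_tool", "payload": {
  "motion": "0 0.2 0 0 0 0; 0 0.4 0 0 0 0; 0.05 0.6 0 0 0 0; 0.1 0.8 0 0 0 0; 0.15 0.98 0 0 0 0",
  "gripper": -1
}}

```text
clock: 19.55
ee_pos: [0.5691, -0.0187, 0.1778]
eef_rot: [-3.14, -0.0, 1.48]
ft_force: [-0.3, -0.4, -0.9]
opening: -0.0003
finger_force: 0.0
```

```bash
python3 - <<'E'
from h import *
f=manip.grab_frame('top'); g=manip.grab_frame('side'); cv2.imwrite('pics/top3_raw.png',f); cv2.imwrite('pics/side3_raw.png',g)
h=cv2.cvtColor(f,cv2.COLOR_BGR2HSV); m=((h[...,1]>55)&(h[...,0]<40)).astype(np.uint8)
print('top sat',rect('top',m,.0175,(278,160,350,232)))
print('top dark',rect('top',(h[...,2]<110).astype(np.uint8),.0165,(278,165,350,232)))
c=proj('side',(.525,-.315,.0175)); print(c)
h=cv2.cvtColor(g,cv2.COLOR_BGR2HSV); print('side',rect('side',(h[...,1]>70).astype(np.uint8),.0175,(235,200,320,260)))
E
```

```text
top sat [(np.int32(24), array([343.7, 166.2]), ((0.6354155540466309, -0.3996953070163727), (0.010212005116045475, 0.01971197873353958), 33.63976287841797)), (np.int32(146), array([319.7, 184.2]), ((0.5841940641403198, -0.32984471321105957), (0.09303897619247437, 0.01824069768190384), 85.64259338378906)), (np.int32(239), array([314.7, 205.7]), ((0.5239039659500122, -0.31320449709892273), (0.0891280323266983, 0.023233290761709213), 83.98489379882812))]
top dark [(np.int32(93), array([318.3, 174.8]), ((0.6112037301063538, -0.32221707701683044), (0.1828029453754425, 0.01171767245978117), 87.70257568359375)), (np.int32(234), array([314.4, 184.4]), ((0.5849419236183167, -0.320284903049469), (0.17951931059360504, 0.020722460001707077), 86.26734924316406)), (np.int32(98), array([314.1, 195.4]), ((0.5529295206069946, -0.31645843386650085), (0.178788959980011, 0.006930595263838768), 83.70082092285156)), (np.int32(25), array([290. , 204.1]), ((0.5284612774848938, -0.2452661097049713), (0.04201032221317291, 0.003981310874223709), 84.92532348632812)), (np.int32(29), array([339.6, 208.1]), ((0.517
[... 473 characters left out ...]
0.749794065952301, -0.2546805441379547), (0.04900077357888222, 0.016035985201597214), 54.87799072265625)), (np.int32(26), array([316.3, 216.3]), ((0.705497682094574, -0.30763527750968933), (0.05908501520752907, 0.015239732339978218), 49.72429656982422)), (np.int32(114), array([289.4, 228.6]), ((0.5817362666130066, -0.3292270302772522), (0.11918899416923523, 0.02760443091392517), 84.39952087402344)), (np.int32(174), array([270. , 231.5]), ((0.5224394798278809, -0.31948304176330566), (0.11708364635705948, 0.033626772463321686), 82.99732208251953)), (np.int32(70), array([313.4, 252.3]), ((0.553859531879425, -0.47513633966445923), (0.07465901225805283, 0.026318665593862534), 50.31496047973633))]
```

Both sticks lie flat in the tray: grey at (0.585,-0.325), cream at (0.524,-0.315). Next is the wheel, with the pad width turned along the timer's x.

Request:
{"api": "drive_tool", "payload": {
  "motion": "0 0.1 0 0 0 0.05; 0 0.2 0 0 0 0.1; 0.005 0.3 0 0 0 0.15; 0.01 0.4 0 0 0 0.2; 0.013 0.485 0 0 0 0.25",
  "gripper": -1
}}

```text
clock: 20.27
ee_pos: [0.5727, 0.1249, 0.1776]
eef_rot: [-3.14, -0.001, 2.27]
ft_force: [0.2, 0.0, -0.7]
opening: -0.0002
finger_force: 0.0
```

Request:
{"api": "drive_tool", "payload": {
  "motion": "0 0 0 0 0 0.05; 0 0 0 0 0 0.1; 0 0 0 0 0 0.15; 0 0 0 0 0 0.2; 0 0 0 0 0 0.247"
}}

```text
clock: 20.9
ee_pos: [0.5728, 0.1235, 0.1775]
eef_rot: [-3.141, -0.002, 3.045]
ft_force: [1.0, -0.5, -0.6]
opening: -0.0
finger_force: 0.0
```

Request:
{"api": "drive_tool", "payload": {
  "motion": "0 0 -0.1 0 0 0; 0 0 -0.18 0 0 0; 0 0 -0.25 0 0 0; 0 0 -0.28 0 0 0; 0 0 -0.28 0 0 0"
}}

```text
clock: 21.52
ee_pos: [0.5728, 0.1239, 0.0938]
eef_rot: [-3.141, -0.002, 3.04]
ft_force: [0.5, -0.6, -0.4]
opening: -0.0002
finger_force: 0.0
```

```bash
python3 - <<'E'
from h import *
o=manip.get_obs(); print(o['joint_positions'].round(2),o['ee_pos'],o['ft_force'])
f=manip.grab_frame('top'); g=manip.grab_frame('side')
for P in ((.574,.1245,.08),(.574,.1245,.103)): print(((proj('side',P)-[170,130])*5).round(),((proj('top',P)-[110,150])*5).round())
a=cv2.resize(g[130:210,170:250],(400,400),interpolation=cv2.INTER_CUBIC);b=cv2.resize(f[150:230,110:190],(400,400),interpolation=cv2.INTER_CUBIC)
cv2.imwrite('pics/e1.png',cv2.convertScaleAbs(np.hstack([a,b]),alpha=1.5))
E
```

```text
[-0.08  0.51 -0.23  1.82  0.15  0.83  1.09] [0.57277329 0.1238653  0.09379988] [ 0.49855092 -0.59061984 -0.36937203]
[209. 176.] [211. 171.]
[208. 146.] [199. 162.]
```

View pics/e1.png

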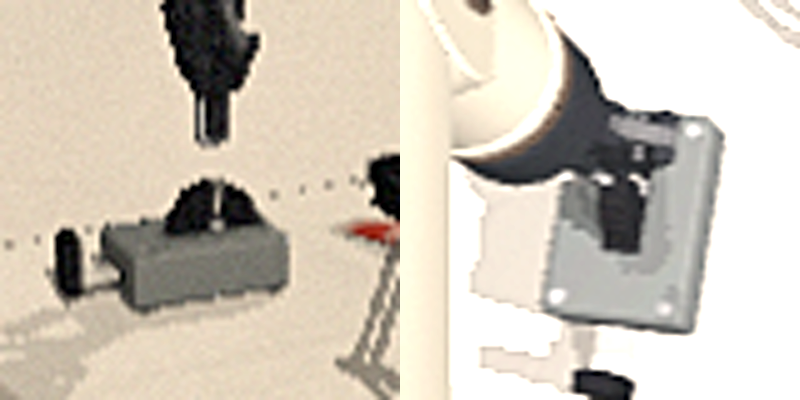

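Index rib is nearly upright now, at left-crop (217,200), and the tip is about 23 mm over the wheel's top. I'll feel for contact.

Request:
{"api": "drive_tool", "payload": {
  "motion": "0.033 -0.0035 -0.02 0 0 0; 0.033 -0.0035 -0.04 0 0 0; 0.033 -0.0035 -0.05 0 0 0; 0.033 -0.0035 -0.06 0 0 0; 0.033 -0.0035 -0.06 0 0 0"
}}

```text
clock: 22.25
ee_pos: [0.5831, 0.1232, 0.0764]
eef_rot: [-3.141, -0.001, 3.041]
ft_force: [-0.2, 0.4, 0.2]
opening: 0.0001
finger_force: 0.0
```

Request:
{"api": "drive_tool", "payload": {
  "motion": "0 0 -0.01 0 0 0; 0 0 -0.01 0 0 0; 0 0 -0.01 0 0 0; 0 0 -0.01 0 0 0; 0 0 -0.01 0 0 0"
}}

```text
clock: 22.88
ee_pos: [0.5835, 0.1233, 0.0738]
eef_rot: [3.142, 0.0, 3.041]
ft_force: [-0.1, -0.1, 0.4]
opening: -0.0001
finger_force: 0.0
```

Request:
{"api": "drive_tool", "payload": {
  "motion": "0 0 -0.01 0 0 0; 0 0 -0.01 0 0 0; 0 0 -0.01 0 0 0; 0 0 -0.01 0 0 0; 0 0 -0.01 0 0 0"
}}

```text
clock: 23.5
ee_pos: [0.5835, 0.1233, 0.0707]
eef_rot: [3.142, 0.0, 3.041]
ft_force: [0.6, -0.1, -0.1]
opening: 0.0002
finger_force: 0.0
```

Request:
{"api": "drive_tool", "payload": {
  "motion": "0 0 -0.005 0 0 0; 0 0 -0.005 0 0 0; 0 0 -0.005 0 0 0; 0 0 -0.005 0 0 0; 0 0 -0.005 0 0 0"
}}

```text
clock: 24.12
ee_pos: [0.5834, 0.1233, 0.0692]
eef_rot: [3.142, -0.0, 3.041]
ft_force: [-0.0, 0.3, 0.2]
opening: -0.0001
finger_force: 0.0
```

Request:
{"api": "drive_tool", "payload": {
  "motion": "0 0 -0.005 0 0 0; 0 0 -0.005 0 0 0; 0 0 -0.005 0 0 0; 0 0 -0.005 0 0 0; 0 0 -0.005 0 0 0"
}}

```text
clock: 24.75
ee_pos: [0.5834, 0.1233, 0.0677]
eef_rot: [3.142, -0.0, 3.041]
ft_force: [0.0, 0.6, -1.1]
opening: -0.0
finger_force: 0.0
```

Request:
{"api": "drive_tool", "payload": {
  "motion": "0 0 -0.005 0 0 0; 0 0 -0.005 0 0 0; 0 0 -0.005 0 0 0; 0 0 -0.005 0 0 0; 0 0 -0.005 0 0 0"
}}

```text
clock: 25.38
ee_pos: [0.5834, 0.1233, 0.0662]
eef_rot: [3.142, -0.0, 3.041]
ft_force: [0.8, -0.5, -0.8]
opening: -0.0002
finger_force: 0.0
```

Request:
{"api": "drive_tool", "payload": {
  "motion": "0 0 -0.006 0 0 0; 0 0 -0.006 0 0 0; 0 0 -0.006 0 0 0; 0 0 -0.006 0 0 0; 0 0 -0.006 0 0 0"
}}

```text
clock: 26.0
ee_pos: [0.5836, 0.1233, 0.0645]
eef_rot: [3.141, 0.0, 3.041]
ft_force: [0.7, 0.8, 2.5]
opening: -0.0
finger_force: 1.2
```

Request:
{"api": "drive_tool", "payload": {
  "motion": "0 0 -0.006 0 0 0; 0 0 -0.006 0 0 0; 0 0 -0.006 0 0 0; 0 0 -0.006 0 0 0; 0 0 -0.006 0 0 0"
}}

```text
clock: 26.62
ee_pos: [0.5835, 0.1233, 0.0627]
eef_rot: [3.141, 0.0, 3.041]
ft_force: [-0.6, -0.1, 4.2]
opening: 0.0
finger_force: 2.0
```

```bash
python3 - <<'E'
from h import *
o=manip.get_obs(); print(o['ee_pos'],o['ft_force'])
g=manip.grab_frame('side');f=manip.grab_frame('top')
o=manip.get_obs(); print(o['ee_pos'],o['ft_force'])
v=cv2.cvtColor(g,cv2.COLOR_BGR2GRAY); print(v[150:172,200:226])
cv2.imwrite('pics/s8.png',g)
E
```

```text
[0.58354783 0.12329824 0.06268976] [-0.5509848  -0.08269448  4.22901145]
[0.58358413 0.12331488 0.06270728] [ 0.38446174 -0.31477705  3.70321504]
[[144 145 145 144 147 146 144 163   0  14  11  18  27  26   7  24  20  11
   18  23  26  25  26 120 154 144]
 [146 143 146 145 145 148 148 155   0   0  13  10  20  28  10  21  20  15
   12  16  22   2  45 170 151 149]
 [144 144 144 144 143 148 150 156 108   0   8  11  11  27  13  12  25  20
    9  14   6   3  33 161 148 147]
 [145 148 140 144 145 146 146 151 157 117   0   9  15  26  11  18  18  15
    8  18   5  29 118 154 145 145]
 [145 145 145 146 144 141 146 146 151 158   0   9  14  17  15   2  14  25
   23   3   3  39 162 146 149 146]
 [143 142 145 146 145 148 145 149 146 157 107   0  19   5  15  11  14  27
   15   0  18 117 158 153 146 146]
 [146 145 144 144 146 145 144 144 149 155 162   0  26   7  21  20  12  30
  122 111 112 153 148 145 143 144]
 [147 145 144 145 147 147 146 142 150 150 161   4  51  38   1  10   7  44
  169 157 158 147 148 145 146 146]
 [144 144 143 144 143 141 146 148 144 148 156  14  67  54   6  27   0  45
  167 15
[... 744 characters left out ...]
24  31  72
  111 153 143 149 145 144 148 145]
 [145 140 145 141 143 145 145 145 153 155 112 122  34 126  89  71  62 141
  158 151 147 142 145 145 145 147]
 [149 142 143 145 149 148 154 156 114 123   0   0  23  97 100  68  51 131
  159 150 148 146 144 148 148 150]
 [149 144 144 144 151 154 113 117   0   1   0  15  14  73  65   3   0  21
  123 161 151 150 150 144 107 125]
 [144 143 148 143 152 155   0   1   4  11  13  12  29 101  38  11  13   9
   19 128 135 147 144 147 104 120]
 [144 146 145 148 154 115   1  13  12   9  24  12  33 115  41   3   0  14
    8  38 103 157 147 144 148 144]
 [146 144 146 151 160   0  16   0  10  12   7  12  36 125  29   6  20  15
    0  15  64 153 148 148 146 146]]
```

Contact came at reading z ≈ 0.0655. I'll press to 4.5 mm and roll back in 20 mm strokes.

Request:
{"api": "drive_tool", "payload": {
  "motion": "0 0 -0.005 0 0 0; -0.016 0.0017 -0.005 0 0 0; -0.033 0.0035 -0.005 0 0 0; -0.05 0.0053 -0.005 0 0 0; -0.066 0.007 -0.005 0 0 0"
}}

```text
clock: 27.35
ee_pos: [0.564, 0.1256, 0.0615]
eef_rot: [3.141, 0.001, 3.041]
ft_force: [1.5, -0.7, 5.8]
opening: 0.0001
finger_force: 2.4
```

Request:
{"api": "drive_tool", "payload": {
  "motion": "0 0 0.04 0 0 0; 0.033 -0.0035 0.04 0 0 0; 0.066 -0.007 0.04 0 0 0; 0.066 -0.007 0.01 0 0 0; 0.066 -0.007 0 0 0 0"
}}

```text
clock: 27.98
ee_pos: [0.5839, 0.1231, 0.0605]
eef_rot: [3.142, 0.0, 3.04]
ft_force: [0.7, -0.8, 5.9]
opening: 0.0003
finger_force: 2.9
```

Request:
{"api": "drive_tool", "payload": {
  "motion": "0 0 0 0 0 0; -0.016 0.0017 0 0 0 0; -0.033 0.0035 0 0 0 0; -0.05 0.0053 0 0 0 0; -0.066 0.007 0 0 0 0"
}}

```text
clock: 28.6
ee_pos: [0.5636, 0.1255, 0.0614]
eef_rot: [3.141, 0.001, 3.041]
ft_force: [-0.9, 0.3, 5.4]
opening: 0.0002
finger_force: 2.4
```

Request:
{"api": "drive_tool", "payload": {
  "motion": "0 0 0.04 0 0 0; 0 0 0.1 0 0 0; 0 0 0.3 0 0 0; 0 0 0.3 0 0 0; 0 0 0.3 0 0 0"
}}

```text
clock: 29.22
ee_pos: [0.5637, 0.1253, 0.1519]
eef_rot: [3.141, 0.001, 3.041]
ft_force: [-0.2, 0.0, 0.9]
opening: 0.0
finger_force: 0.0
```

```bash
python3 - <<'E'
from h import *
f=manip.grab_frame('top'); g=manip.grab_frame('side')
a=cv2.resize(g[150:200,190:240],(400,400),interpolation=cv2.INTER_CUBIC);b=cv2.resize(f[165:235,130:190],(400,467),interpolation=cv2.INTER_CUBIC)[:400]
cv2.imwrite('pics/e2.png',cv2.convertScaleAbs(np.hstack([a,b]),alpha=1.5))
E
```

```text
(no output)
```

View pics/e2.png

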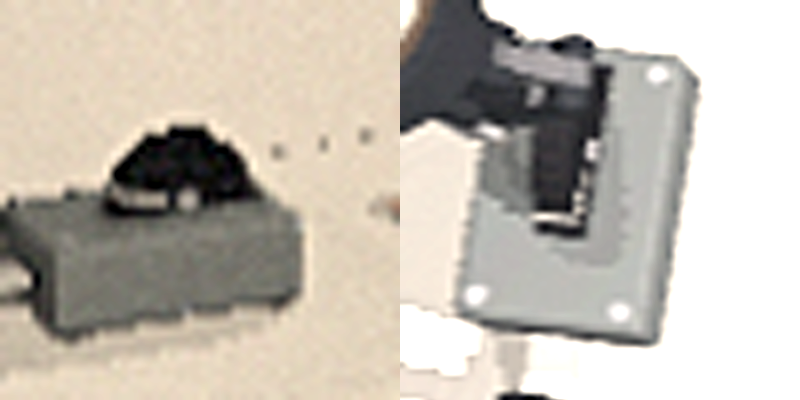

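The rib at (140,197) is now close to level toward the slide, so I'll make two more back strokes to be sure of the stop.

Request:
{"api": "drive_tool", "payload": {
  "motion": "0.066 -0.007 -0.1 0 0 0; 0.066 -0.007 -0.2 0 0 0; 0.066 -0.007 -0.27 0 0 0; 0.066 -0.007 -0.29 0 0 0; 0.066 -0.007 -0.3 0 0 0"
}}

```text
clock: 29.95
ee_pos: [0.5833, 0.1227, 0.061]
eef_rot: [-3.141, -0.001, 3.04]
ft_force: [-0.8, -2.4, 4.9]
opening: 0.0001
finger_force: 2.6
```

Request:
{"api": "drive_tool", "payload": {
  "motion": "0 0 0 0 0 0; -0.016 0.0017 0 0 0 0; -0.033 0.0035 0 0 0 0; -0.05 0.0053 0 0 0 0; -0.066 0.007 0 0 0 0"
}}

```text
clock: 30.58
ee_pos: [0.5644, 0.1263, 0.0618]
eef_rot: [3.14, 0.002, 3.041]
ft_force: [1.9, -0.1, 5.2]
opening: -0.0001
finger_force: 2.3
```

Request:
{"api": "drive_tool", "payload": {
  "motion": "0 0 0.04 0 0 0; 0.033 -0.0035 0.04 0 0 0; 0.066 -0.007 0.04 0 0 0; 0.066 -0.007 0.01 0 0 0; 0.066 -0.007 0 0 0 0"
}}

```text
clock: 31.2
ee_pos: [0.5847, 0.1231, 0.0608]
eef_rot: [3.141, 0.002, 3.04]
ft_force: [3.8, -1.4, 5.8]
opening: 0.0001
finger_force: 2.9
```

Request:
{"api": "drive_tool", "payload": {
  "motion": "0 0 0 0 0 0; -0.016 0.0017 0 0 0 0; -0.033 0.0035 0 0 0 0; -0.05 0.0053 0 0 0 0; -0.066 0.007 0 0 0 0"
}}

```text
clock: 31.82
ee_pos: [0.5632, 0.1256, 0.0613]
eef_rot: [3.141, 0.0, 3.041]
ft_force: [3.6, -0.7, 4.4]
opening: -0.0001
finger_force: 2.4
```

Request:
{"api": "drive_tool", "payload": {
  "motion": "0 0 0.04 0 0 0; 0 0 0.1 0 0 0; 0 0 0.3 0 0 0; 0 0 0.3 0 0 0; 0 0 0.3 0 0 0"
}}

```text
clock: 32.45
ee_pos: [0.5631, 0.1252, 0.1516]
eef_rot: [-3.141, -0.0, 3.041]
ft_force: [0.3, -0.2, -0.2]
opening: -0.0001
finger_force: 0.0
```

```bash
python3 - <<'E'
from h import *
g=manip.grab_frame('side'); v=cv2.cvtColor(g,cv2.COLOR_BGR2GRAY); cv2.imwrite('pics/s9.png',g); cv2.imwrite('pics/t9.png',manip.grab_frame('top'))
print(v[164:180,200:224])
E
```

```text
[[144 143 146 144 143 147 146 145 145 149 151 153 157 152 152 152 150 146
  144 142 145 145 147 149]
 [144 144 145 145 143 144 144 145 148 155 154 111 113 116 114 119 157 151
  145 142 145 142 142 142]
 [146 140 144 142 144 147 149 153 108 115 118   0   0   0   0  16 123 160
  153 148 145 144 144 148]
 [143 145 143 143 145 149 155 113   0   0   3  16   9   8  20   2  25 119
  118 157 149 143 143 147]
 [143 143 144 147 148 156 111   0   7   6  18  15  21  11  19   3   1   4
   22 123 156 147 143 143]
 [143 143 143 149 156 114   0   1  21  20   3  12  14   9  15  12   6   5
    0  27 122 154 144 142]
 [143 146 145 151 109   0  12  23  23  15  16  22  17  15  18  16  11   8
   16   9  70 157 148 148]
 [147 145 153 156   0   0  20   1  11  17  15  16  21  12   6   9  25  20
   12  20  69 139 153 146]
 [145 150 158 115   0   8   6  17   2   8  26   6   9  12  11   6  18  14
   13   4  20  82 137 150]
 [128 117 120  17   2   9  18  20  16  17   0  18  25  46  21  13  15  14
   18   8  10  36  87 139]
 [ 76  68  75  58  23   0   0   3   1   5  37  16  83 112  74   8   7  10
    6   4  13  23  39  97]
 [ 74  71  64  55  72  86  84  85  89  86  65   7  82 116  83  20  32  42
   56  56  59  62  64  77]
 [ 75  66  47  19  67  94  87  88  89  91  59  33  51  68  60  56  65  64
   77  79  75  72  70  75]
 [ 73  68  66  47  40  52  53  44  41  52  64  75  70  72  69  76  75  73
   73  75  81  80  82  83]
 [ 73  76  69  71  66  70  72  73  72  68  77  75  75  81  86  84  83  87
   82  78  87  86  92  93]
 [ 71  74  74  76  67  79  81  81  81  85  85  85  81  82  89  89  89  92
   87  85  85  79  78  76]]
```

At the stop: the last stroke slipped at 3.6 N and the rib is level. Now up six clicks, as three strokes of 16.8 mm.

Request:
{"api": "drive_tool", "payload": {
  "motion": "0 0 -0.1 0 0 0; 0 0 -0.2 0 0 0; 0 0 -0.27 0 0 0; 0 0 -0.3 0 0 0; 0 0 -0.3 0 0 0"
}}

```text
clock: 33.17
ee_pos: [0.5626, 0.1248, 0.0604]
eef_rot: [-3.14, -0.003, 3.04]
ft_force: [-2.0, -1.4, 6.3]
opening: -0.0002
finger_force: 2.8
```

Request:
{"api": "drive_tool", "payload": {
  "motion": "0.014 -0.0015 0 0 0 0; 0.028 -0.003 0 0 0 0; 0.042 -0.0044 0 0 0 0; 0.0557 -0.0058 0 0 0 0; 0.0557 -0.0058 0 0 0 0"
}}

```text
clock: 33.8
ee_pos: [0.5812, 0.1227, 0.0614]
eef_rot: [-3.141, 0.001, 3.04]
ft_force: [-0.4, -3.5, 5.5]
opening: 0.0
finger_force: 2.5
```

Request:
{"api": "drive_tool", "payload": {
  "motion": "0 0 0.04 0 0 0; 0 0 0.04 0 0 0; -0.028 0.003 0.04 0 0 0; -0.0557 0.0058 0.04 0 0 0; -0.0557 0.0058 0.04 0 0 0"
}}

```text
clock: 34.42
ee_pos: [0.5622, 0.1257, 0.0728]
eef_rot: [-3.141, -0.001, 3.042]
ft_force: [-0.4, 0.2, -0.9]
opening: -0.0
finger_force: 0.0
```

Request:
{"api": "drive_tool", "payload": {
  "motion": "0 0 0 0 0 0; 0 0 -0.02 0 0 0; 0 0 -0.035 0 0 0; 0 0 -0.04 0 0 0; 0 0 -0.04 0 0 0"
}}

```text
clock: 35.05
ee_pos: [0.564, 0.1254, 0.0614]
eef_rot: [3.141, 0.001, 3.041]
ft_force: [-0.4, -0.6, 5.7]
opening: -0.0001
finger_force: 2.5
```

Request:
{"api": "drive_tool", "payload": {
  "motion": "0.014 -0.0015 0 0 0 0; 0.028 -0.003 0 0 0 0; 0.042 -0.0044 0 0 0 0; 0.0557 -0.0058 0 0 0 0; 0.0557 -0.0058 0 0 0 0"
}}

```text
clock: 35.67
ee_pos: [0.5809, 0.1234, 0.0615]
eef_rot: [-3.142, 0.001, 3.04]
ft_force: [0.6, -0.7, 5.8]
opening: 0.0
finger_force: 2.5
```

Request:
{"api": "drive_tool", "payload": {
  "motion": "0 0 0.04 0 0 0; 0 0 0.04 0 0 0; -0.028 0.003 0.04 0 0 0; -0.0557 0.0058 0.04 0 0 0; -0.0557 0.0058 0.04 0 0 0"
}}

```text
clock: 36.3
ee_pos: [0.5621, 0.1256, 0.0727]
eef_rot: [-3.141, -0.002, 3.042]
ft_force: [-0.1, 0.5, -1.0]
opening: 0.0001
finger_force: 0.0
```

Request:
{"api": "drive_tool", "payload": {
  "motion": "0 0 0 0 0 0; 0 0 -0.02 0 0 0; 0 0 -0.035 0 0 0; 0 0 -0.04 0 0 0; 0 0 -0.04 0 0 0"
}}

```text
clock: 36.92
ee_pos: [0.564, 0.1254, 0.0614]
eef_rot: [3.141, 0.001, 3.041]
ft_force: [0.7, -0.2, 4.1]
opening: -0.0002
finger_force: 2.5
```

Request:
{"api": "drive_tool", "payload": {
  "motion": "0.014 -0.0015 0 0 0 0; 0.028 -0.003 0 0 0 0; 0.042 -0.0044 0 0 0 0; 0.0557 -0.0058 0 0 0 0; 0.0557 -0.0058 0 0 0 0"
}}

```text
clock: 37.55
ee_pos: [0.5809, 0.1234, 0.0615]
eef_rot: [-3.142, 0.001, 3.04]
ft_force: [0.5, -0.2, 4.5]
opening: 0.0001
finger_force: 2.5
```

Request:
{"api": "drive_tool", "payload": {
  "motion": "0 0 0.04 0 0 0; 0 0 0.1 0 0 0; 0 0 0.3 0 0 0; 0 0 0.4 0 0 0; 0 0 0.4 0 0 0"
}}

```text
clock: 38.17
ee_pos: [0.5826, 0.1244, 0.1855]
eef_rot: [3.139, 0.007, 3.041]
ft_force: [-0.1, 0.4, 0.4]
opening: 0.0
finger_force: 0.0
```

```bash
python3 - <<'E'
from h import *
g=manip.grab_frame('side'); v=cv2.cvtColor(g,cv2.COLOR_BGR2GRAY); cv2.imwrite('pics/s10.png',g); f=manip.grab_frame('top');cv2.imwrite('pics/t10.png',f)
print(v[164:178,202:224])
print(cv2.cvtColor(cv2.imread('pics/side0_raw.png'),cv2.COLOR_BGR2GRAY)[164:178,202:224])
for n,i in (('now',f),('start',cv2.imread('pics/top0_raw.png'))): print(n); print(cv2.cvtColor(i,cv2.COLOR_BGR2GRAY)[176:192,140:166])
E
```

```text
[[145 146 144 144 140 143 146 150 150 152 152 150 152 150 142 146 142 148
  144 144 144 146]
 [147 141 144 148 148 153 151 157 154 114 139 114 111 159 153 150 145 144
  143 144 144 145]
 [144 146 142 144 150 151 109 117 118  29  92  79  22 120 113 162 153 147
  146 143 145 149]
 [142 144 148 149 155 109   0   0   3   9  39 117   8   0  18 120 112 155
  147 147 145 148]
 [147 145 151 155 112   0   4  14   8   5  38 127   0   7   6   1  33 163
  153 148 147 145]
 [145 143 150 109   0   9   9  16  18   6  30 129   6  14   0   5  31 124
  116 152 147 146]
 [146 152 160   0  13   8  15  16  12  19  36 140   5  12  17  15   1   1
   54 160 149 147]
 [148 154 114   0  15  15  19   3  12   6  40 151   5  13  20  13  10  10
   47 138 153 147]
 [151 114   0  11  14  20  12  16  18   5  28 109   0   8  23  17  15   0
   13  74 140 153]
 [126  30   0   5  15  20  16  16  11  13  15  42  24  10  12  20  17  12
    1  35  84 138]
 [ 71  15   0  16   8  17  14  18  11  24  80 111  74   8   7   8   9   2
    3  28  39  95]
 [ 60  15   5  13  14   9  13   6   9  19  84 112  83  16  37  38  54  53
   
[... 4305 characters left out ...]
43 149 149
   78  26  94 117 111 123 129 127]
 [159 163 115  72  86  90  80  86  95  69  36  37  36  34  32  22  27 108
  161 125 102 116 111 122 128 127]
 [160 143 100  81  90  83  74  86  97  71  37  35  39  40  40  33  20  42
  143 111  87 115 111 121 129 128]
 [163 154 112  85  92  80  72  86  97  72  38  35  36  36  37  35  25  43
  143 121  97 114 111 122 128 126]
 [164 126  84  88  93  82  72  74  91  69  34  36  37  37  37  35  29  21
   45  80 107 114 110 122 129 128]
 [166 130  89  88  91  94  84  74  78  54  30  34  40  41  38  33  32  28
   20  76 108 113 110 122 129 127]
 [167 125  84  89  92  93  82  75  79  55  28  32  31  35  39  35  32  30
   26  96 120 113 112 124 128 127]]
```

```bash
python3 - <<'E'
from h import *
th=-.105; c=np.array([.5589,.1263]); ax=np.array([np.cos(th),np.sin(th)]); ay=np.array([-ax[1],ax[0]])
T=lambda x,y,z: np.r_[c+(x-.02)*ax+y*ay,z]
print('post',proj('top',T(.035,.029,.066)))
for a in (-.15,0,.15): # angle past vertical toward +x
    s,cc=np.sin(a)*.032,np.cos(a)*.032
    print(a,[proj('top',T(.035+s,y,.048+cc)).round(1) for y in(.008,-.008)],'side',[proj('side',T(.035+k*s,-.008,.048+k*cc)).round(2) for k in(0,.6,1)])
for n in('t10','top0_raw'):
    v=cv2.cvtColor(cv2.imread(f'pics/{n}.png'),cv2.COLOR_BGR2GRAY).astype(float)
    w=np.clip(v-60,0,None)[180:187]; r=np.arange(180,187)
    print(n,[round((w[:,k]*r).sum()/w[:,k].sum(),2) for k in range(150,156)],'post',round((np.clip(v[181:187,144]-100,0,None)*np.arange(181,187)).sum()/np.clip(v[181:187,144]-100,0,None).sum(),2))
for n in('s10','side0_raw'):
    v=cv2.cvtColor(cv2.imread(f'pics/{n}.png'),cv2.COLOR_BGR2GRAY).astype(float)
    w=np.clip(v-20,0,None)[166:176,211:216]; print(n,(w*np.arange(211,216)).sum(1)/w.sum(1))
E
```

```text
post [142.8795038  184.25365874]
-0.15 [array([148.9, 185.7]), array([154.7, 186.3])] side [array([212.7 , 174.26]), array([211.86, 169.43]), array([211.29, 166.18])]
0 [array([149.1, 184. ]), array([155. , 184.6])] side [array([212.7 , 174.26]), array([212.59, 169.27]), array([212.52, 165.91])]
0.15 [array([149.4, 182.3]), array([155.3, 182.8])] side [array([212.7 , 174.26]), array([213.33, 169.21]), array([213.75, 165.83])]
t10 [np.float64(183.33), np.float64(183.55), np.float64(183.61), np.float64(183.67), np.float64(183.93), np.float64(184.12)] post 184.33
top0_raw [np.float64(182.99), np.float64(183.34), np.float64(183.34), np.float64(183.48), np.float64(183.5), np.float64(183.54)] post 184.23
s10 [213.46280992 212.8362069  212.856      212.91596639 212.88235294
 212.86754967 212.91752577 213.15384615 212.93301435 212.99543379]
side0_raw [213.80869565 213.44444444 213.20408163 213.03225806 212.91472868
 212.872      213.         213.12903226 212.93137255 213.03139013]
```

The wheel reads upright within about 0.04 rad in both views. I'll check the sticks again, then move above the gap behind the tab to hook it with shut fingers, so a slackening grip can't matter.

```bash
python3 - <<'E'
from h import *
f=cv2.imread('pics/t10.png'); h=cv2.cvtColor(f,cv2.COLOR_BGR2HSV); m=((h[...,1]>55)&(h[...,0]<40)).astype(np.uint8)
print(rect('top',m,.0175,(278,175,350,232)))
E
```

```text
[(np.int32(148), array([319.9, 184.1]), ((0.584265410900116, -0.3298551142215729), (0.09300703555345535, 0.0183021891862154), 85.77713012695312)), (np.int32(239), array([314.7, 205.7]), ((0.5239039659500122, -0.31320449709892273), (0.0891280323266983, 0.023233290761709213), 83.98489379882812))]
```

Request:
{"api": "drive_tool", "payload": {
  "motion": "-0.08 0.009 0 0 0 0; -0.16 0.018 0 0 0 0; -0.24 0.027 0 0 0 0; -0.317 0.036 0 0 0 0; -0.317 0.036 0 0 0 0"
}}

```text
clock: 38.9
ee_pos: [0.4826, 0.1343, 0.1798]
eef_rot: [-3.14, -0.003, 3.042]
ft_force: [-0.0, 0.3, -0.0]
opening: 0.0
finger_force: 0.0
```

Request:
{"api": "drive_tool", "payload": {
  "motion": "0 0 -0.12 0 0 0; 0 0 -0.25 0 0 0; 0 0 -0.36 0 0 0; 0 0 -0.43 0 0 0; 0 0 -0.43 0 0 0"
}}

```text
clock: 39.52
ee_pos: [0.4838, 0.1336, 0.0499]
eef_rot: [-3.14, -0.005, 3.04]
ft_force: [0.6, -0.4, -0.3]
opening: -0.0002
finger_force: 0.0
```

```bash
python3 - <<'E'
from h import *
o=manip.get_obs(); print(o['ee_pos'],o['eef_rot'],o['joint_positions'].round(2))
f=manip.grab_frame('top'); g=manip.grab_frame('side')
for P in ((.4853,.1341,.0665),(.4644,.1363,.056)): print(((proj('side',P)-[165,140])*6.667).round(),((proj('top',P)-[120,170])*6.667).round())
o=np.hstack([cv2.resize(x,(400,400),interpolation=cv2.INTER_CUBIC) for x in(g[140:200,165:225],f[170:230,120:180])])
cv2.imwrite('pics/e3.png',cv2.convertScaleAbs(o,alpha=1.5))
E
```

```text
[0.48384984 0.13360759 0.04986147] [-3.13990058 -0.0045015   3.04023564] [-0.12  0.47 -0.24  2.04  0.18  0.66  0.99]
[156. 215.] [190. 319.]
[120. 239.] [189. 373.]
```

View pics/e3.png

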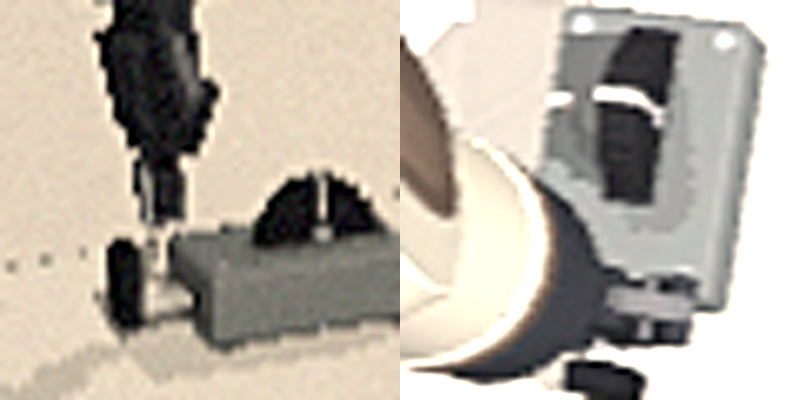

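Image: the tip at (160,222) sits over the gap between the tab (right edge ~143) and the housing (~175), with the rib upright beside the post. Lowering gently.

Request:
{"api": "drive_tool", "payload": {
  "motion": "0 0 -0.02 0 0 0; 0 0 -0.03 0 0 0; 0 0 -0.035 0 0 0; 0 0 -0.04 0 0 0; 0 0 -0.04 0 0 0"
}}

```text
clock: 40.25
ee_pos: [0.4852, 0.1344, 0.0401]
eef_rot: [-3.142, -0.0, 3.041]
ft_force: [-0.4, -0.7, -0.6]
opening: 0.0002
finger_force: 0.0
```

Request:
{"api": "drive_tool", "payload": {
  "motion": "0 0 -0.01 0 0 0; 0 0 -0.015 0 0 0; 0 0 -0.02 0 0 0; 0 0 -0.025 0 0 0; 0 0 -0.025 0 0 0"
}}

```text
clock: 40.88
ee_pos: [0.4851, 0.1344, 0.0325]
eef_rot: [-3.142, -0.0, 3.041]
ft_force: [0.6, -0.3, 0.1]
opening: -0.0001
finger_force: 0.0
```

Request:
{"api": "drive_tool", "payload": {
  "motion": "0 0 -0.01 0 0 0; 0 0 -0.015 0 0 0; 0 0 -0.02 0 0 0; 0 0 -0.025 0 0 0; 0 0 -0.025 0 0 0"
}}

```text
clock: 41.5
ee_pos: [0.4851, 0.1344, 0.025]
eef_rot: [-3.142, -0.0, 3.041]
ft_force: [-0.3, 0.3, -0.2]
opening: -0.0
finger_force: 0.0
```

Request:
{"api": "drive_tool", "payload": {
  "motion": "-0.003 0 0 0 0 0; -0.006 0 0 0 0 0; -0.007 0 0 0 0 0; -0.007 0.001 0 0 0 0; -0.007 0.001 0 0 0 0"
}}

```text
clock: 42.12
ee_pos: [0.4832, 0.1348, 0.0252]
eef_rot: [3.142, 0.0, 3.041]
ft_force: [-0.6, -0.3, 0.1]
opening: -0.0001
finger_force: 0.0
```

Request:
{"api": "drive_tool", "payload": {
  "motion": "-0.005 0.0005 0 0 0 0; -0.005 0.0005 0 0 0 0; -0.005 0.0005 0 0 0 0; -0.005 0.0005 0 0 0 0; -0.005 0.0005 0 0 0 0"
}}

```text
clock: 42.75
ee_pos: [0.4819, 0.1349, 0.0252]
eef_rot: [3.141, 0.0, 3.041]
ft_force: [2.1, 0.2, -0.5]
opening: -0.0001
finger_force: 1.2
```

Request:
{"api": "drive_tool", "payload": {
  "motion": "-0.005 0.0005 0 0 0 0; -0.005 0.0005 0 0 0 0; -0.005 0.0005 0 0 0 0; -0.005 0.0005 0 0 0 0; -0.005 0.0005 0 0 0 0"
}}

```text
clock: 43.38
ee_pos: [0.4802, 0.1351, 0.0252]
eef_rot: [3.141, 0.0, 3.041]
ft_force: [2.5, -0.5, -1.2]
opening: 0.0001
finger_force: 1.3
```

Request:
{"api": "drive_tool", "payload": {
  "motion": "-0.005 0.0005 0 0 0 0; -0.005 0.0005 0 0 0 0; -0.005 0.0005 0 0 0 0; -0.005 0.0005 0 0 0 0; -0.005 0.0005 0 0 0 0"
}}

```text
clock: 44.0
ee_pos: [0.4787, 0.1353, 0.0252]
eef_rot: [3.141, 0.0, 3.041]
ft_force: [2.1, 0.6, -0.3]
opening: -0.0
finger_force: 1.4
```

Request:
{"api": "drive_tool", "payload": {
  "motion": "-0.025 0.0026 0 0 0 0; -0.05 0.0052 0 0 0 0; -0.075 0.0078 0 0 0 0; -0.1 0.0105 0 0 0 0; -0.11 0.0115 0 0 0 0"
}}

```text
clock: 44.62
ee_pos: [0.4462, 0.1391, 0.0253]
eef_rot: [3.14, 0.002, 3.041]
ft_force: [7.3, 0.6, -5.3]
opening: -0.0
finger_force: 3.6
```

Request:
{"api": "drive_tool", "payload": {
  "motion": "-0.006 0.0006 0 0 0 0; -0.012 0.0012 0 0 0 0; -0.012 0.0012 0 0 0 0; -0.012 0.0012 0 0 0 0; -0.012 0.0012 0 0 0 0"
}}

```text
clock: 45.25
ee_pos: [0.4431, 0.1395, 0.0253]
eef_rot: [3.14, 0.002, 3.041]
ft_force: [6.6, 1.6, -5.5]
opening: 0.0004
finger_force: 3.6
```

```bash
python3 - <<'E'
from h import *
g=manip.grab_frame('side'); cv2.imwrite('pics/s12.png',g)
th=-.105; c=np.array([.5589,.1263]); ax=np.array([np.cos(th),np.sin(th)]); ay=np.array([-ax[1],ax[0]])
for s in (0,.04): print(s,[proj('side',np.r_[c+(-.075-s-.02)*ax-.012*ay,z]).round(1) for z in(.056,.01)])
print('front face',proj('side',np.r_[c+(-.06)*ax-.012*ay,.02]).round(1))
v=cv2.cvtColor(g,cv2.COLOR_BGR2GRAY); print(v[174:194,166:200])
E
```

```text
0 [array([184.1, 176.8]), array([184.6, 189. ])]
0.04 [array([173.1, 178.5]), array([173.8, 190.8])]
front face [193.8 184.9]
[[143 143 140 142 141 141 148 153  35  92  14  22  27  17  53 159 146 145
  143 142 144 144 149 147 148 108 133 120 117 122 119 115  39  53]
 [140 142 141 146 144 144 147 152  31 117  50  19  20  21  54 158 146 150
  143 141 142 104 129 149 116  37  93  72  63  66  67  66  71  74]
 [143 145 144 141 151 156 154 152  26 115  66  15  16  21  53 160 109 128
  147 147 142 105 128 152  49  57  69  71  73  72  72  72  76  76]
 [144 142 146 147 105 112 118 115  22 109  67  16  26   9  55 147 108 124
  148 144 148 149 150 154  20  51  67  73  76  73  73  74  78  75]
 [145 146 150 153   0   4   0   6  23  86  63  15  37  13  52 148 153 148
  142 143 146 146 153 151  20  42  51  61  76  77  80  75  74  77]
 [107 122 148 128   0   0   7  10  18  69  72  20  34   3  36 142 149 147
  144 144 145 149 152 159  50  31  38  47  69  76  77  86  95  79]
 [108 126 149 125   8   3  14  15  19  72  80   0  17  23  34 143 151 143
  146 146 148 149 123 131  57  40  46  45  51  62  68 
[... 1146 characters left out ...]
 149 148 152  76  22   6   9   4  16  94  86  87  83  83  89 113 110
  101 101 104 103 105 135 133 133 136 137  51  41  32  83  80  77]
 [146 149 146 149  88  70  27  15  39  59 136 121 126 123 124 130 147 131
  133 134 131 130 134 131 127 130 128 128 102  59  40  82  84  80]
 [144 148 151 149 120 130  67  65  73  93 164 157 153 153 143 146 140 125
  125 130 125 128 131 129 126 125 132 130 134 100  53  51  54  45]
 [148 148 150 141 151 142 128 125 113 111 143 137 140 137 124 126 123 127
  126 127 127 128 125 125 129 127 126 124 129 130 103  92  66  66]
 [147 136 139 122 140 127 142 139 128 129 124 128 123 126 124 127 125 143
  138 123 126 125 126 128 128 128 127 128 129 127 132 132 119 116]]
```

The dark line sits at the housing front (col 194 vs 193.8) and the force is about 7 N, so it's at 40 mm. I'll finish the hold, then let it home.

Request:
{"api": "drive_tool", "payload": {
  "motion": "0 0 0 0 0 0; 0 0 0 0 0 0; 0 0 0 0 0 0; 0 0 0 0 0 0; 0.02 -0.002 0 0 0 0"
}}

```text
clock: 45.92
ee_pos: [0.4484, 0.1389, 0.0253]
eef_rot: [3.141, 0.001, 3.041]
ft_force: [5.4, 0.3, -3.9]
opening: -0.0001
finger_force: 2.7
```

Request:
{"api": "drive_tool", "payload": {
  "motion": "0.04 -0.004 0 0 0 0; 0.08 -0.0085 0 0 0 0; 0.115 -0.012 0 0 0 0; 0.119 -0.0126 0 0 0 0; 0.119 -0.0126 0 0 0 0"
}}

```text
clock: 46.55
ee_pos: [0.4823, 0.1342, 0.0245]
eef_rot: [-3.141, -0.002, 3.041]
ft_force: [-0.4, 0.5, 0.3]
opening: 0.0
finger_force: 0.0
```

Request:
{"api": "drive_tool", "payload": {
  "motion": "0 0 0 0 0 0; 0 0 0 0 0 0; 0 0 0 0 0 0; 0 0 0 0 0 0; 0 0 0 0 0 0"
}}

```text
clock: 47.18
ee_pos: [0.4837, 0.1346, 0.0251]
eef_rot: [3.142, -0.0, 3.041]
ft_force: [1.1, -0.8, -0.2]
opening: -0.0
finger_force: 0.0
```

```bash
python3 - <<'E'
from h import *
g=manip.grab_frame('side'); o=manip.get_obs(); print(o['ee_pos'],o['ft_force'],o['finger_force'])
def tab(i):
    v=cv2.cvtColor(i,cv2.COLOR_BGR2GRAY)[183:187,160:200].astype(float); return [(np.nonzero(r<35)[0][:7]+160) for r in v]
print(tab(g)); print(tab(cv2.imread('pics/side0_raw.png')))
E
```

```text
[0.48372978 0.13461483 0.02512658] [-0.22009812  0.31335004  0.21878477] 0.0
[array([181, 182, 183, 184, 185, 194]), array([181, 182, 183, 184, 185, 194]), array([181, 182, 183, 184, 185, 194]), array([182, 183, 184, 185, 194])]
[array([181, 182, 183, 184, 185, 194]), array([181, 182, 183, 184, 185, 194]), array([181, 182, 183, 184, 185, 194]), array([182, 183, 184, 185, 194])]
```

The slide is home, the same as at the start. Second pull, a touch farther.

Request:
{"api": "drive_tool", "payload": {
  "motion": "-0.025 0.0026 0 0 0 0; -0.05 0.0052 0 0 0 0; -0.075 0.0078 0 0 0 0; -0.1 0.0105 0 0 0 0; -0.12 0.0126 0 0 0 0"
}}

```text
clock: 47.85
ee_pos: [0.4491, 0.1387, 0.0255]
eef_rot: [3.14, 0.003, 3.04]
ft_force: [7.1, -0.4, -5.1]
opening: 0.0001
finger_force: 3.6
```

Request:
{"api": "drive_tool", "payload": {
  "motion": "-0.01 0.001 0 0 0 0; -0.018 0.0019 0 0 0 0; -0.019 0.002 0 0 0 0; -0.019 0.002 0 0 0 0; -0.019 0.002 0 0 0 0"
}}

```text
clock: 48.48
ee_pos: [0.4438, 0.1393, 0.0256]
eef_rot: [3.14, 0.004, 3.04]
ft_force: [7.4, -0.3, -5.4]
opening: 0.0002
finger_force: 3.5
```

Request:
{"api": "drive_tool", "payload": {
  "motion": "0 0 0 0 0 0; 0 0 0 0 0 0; 0 0 0 0 0 0; 0 0 0 0 0 0; 0 0 0 0 0 0"
}}

```text
clock: 49.1
ee_pos: [0.4439, 0.1393, 0.0256]
eef_rot: [3.14, 0.004, 3.04]
ft_force: [7.3, 0.2, -4.8]
opening: 0.0002
finger_force: 3.5
```

Request:
{"api": "drive_tool", "payload": {
  "motion": "0.04 -0.004 0 0 0 0; 0.08 -0.0085 0 0 0 0; 0.115 -0.012 0 0 0 0; 0.141 -0.0148 0 0 0 0; 0.141 -0.0148 0 0 0 0"
}}

```text
clock: 49.72
ee_pos: [0.4837, 0.1342, 0.0246]
eef_rot: [-3.141, -0.002, 3.04]
ft_force: [-0.8, -0.7, -0.9]
opening: -0.0
finger_force: 0.0
```

Request:
{"api": "drive_tool", "payload": {
  "motion": "0 0 0 0 0 0; 0 0 0 0 0 0; 0 0 0.1 0 0 0; 0 0 0.2 0 0 0; 0 0 0.3 0 0 0"
}}

```text
clock: 50.35
ee_pos: [0.4836, 0.1346, 0.1159]
eef_rot: [-3.141, -0.001, 3.041]
ft_force: [0.7, -0.6, -0.9]
opening: -0.0001
finger_force: 0.0
```

Request:
{"api": "drive_tool", "payload": {
  "motion": "0 -0.1 0.2 0 0 0; 0 -0.2 0.3 0 0 0; 0 -0.3 0.3 0 0 0; 0 -0.4 0.3 0 0 0; 0 -0.4 0.3 0 0 0"
}}

```text
clock: 50.98
ee_pos: [0.4837, 0.0119, 0.2051]
eef_rot: [-3.14, -0.0, 3.036]
ft_force: [-0.6, 0.1, 0.2]
opening: 0.0002
finger_force: 0.0
```

```bash
python3 - <<'E'
from h import *
g=manip.grab_frame('side'); f=manip.grab_frame('top')
v=cv2.cvtColor(g,cv2.COLOR_BGR2GRAY); print([(np.nonzero(r<35)[0]+160) for r in v[183:187,160:190]])
h=cv2.cvtColor(f,cv2.COLOR_BGR2HSV); m=((h[...,1]>55)&(h[...,0]<40)).astype(np.uint8)
print(rect('top',m,.0175,(278,175,350,232)))
w=np.clip(v.astype(float)-20,0,None)[166:176,211:216]; print((w*np.arange(211,216)).sum(1)/w.sum(1))
h=cv2.cvtColor(g,cv2.COLOR_BGR2HSV); print('side',[r[:2] for r in rect('side',(h[...,1]>70).astype(np.uint8),.0175,(235,218,305,250))])
E
```

```text
[array([181, 182, 183, 184, 185]), array([181, 182, 183, 184, 185]), array([181, 182, 183, 184, 185]), array([182, 183, 184, 185])]
[(np.int32(148), array([319.6, 184.1]), ((0.5843947529792786, -0.32987311482429504), (0.0929478257894516, 0.018413417041301727), 86.02106475830078)), (np.int32(238), array([314.7, 205.6]), ((0.5239039659500122, -0.31320449709892273), (0.0891280323266983, 0.023233290761709213), 83.98489379882812))]
[213.464      212.85454545 212.91666667 212.88034188 212.87142857
 212.86363636 212.8877551  213.         212.97087379 212.99545455]
side [(np.int32(119), array([289.3, 228.7])), (np.int32(174), array([269.9, 231.6]))]
```

```bash
python3 -c "
from bench import manip
print(manip.sign_off())"
```

```text
the job is handed in; nothing more can be done
None
```

I handed the job in at about 51 s, with no verdict shown: the two sticks that were out (cream and grey) lie flat side by side in the tray, the wheel was taken to its zero stop and then up six clicks (rib upright to within about 0.04 rad), and the slide was pulled twice to an estimated 39 mm, held about a second each time and let fully home.

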